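Scoop ice into a glass

ROBOT

A 7-joint arm with a two-finger parallel gripper is mounted at the origin on a cart in front of the work surface, level with it; the furniture and walls round the work are solid. World frame = base frame: x ahead of the robot, y to its left, z up, the work surface at z = 0. Lengths are in mm, angles in rad, forces in N, time in s.
With the tool pointing down it reaches from about 425 to 950 mm from the base axis. Payload 4.7 kg.
Tool frame: the origin (TCP) lies at the very end of the fingers, on their centre line; the grasp point (between the pads) lies 19 mm behind it; z points along the fingers, y is the direction in which the jaws open and shut (so a half turn about z gives the same grasp; the last joint's range is limited). The gripper opens to 87 mm and grips with 3 to 60 N. Pads are 19 mm wide; open, the fingers measure 117 mm over their backs; the gripper's body (75 mm by 190 mm) begins 51 mm behind the grasp point.
Start: joints at [-1.243, 0.469, -0.049, 1.532, 0.024, 1.141, -0.082], TCP at [235.723, 632.522, 222.573] pointing down, gripper open.
Joint ranges: [-2.59, 2.59], [-0.33, 1.99], [-1.39, 1.29], [0.1, 2.45], [-1.04, 4.18], [0.21, 1.99], [-2.66, 2.66]. Speed limits (rad/s): [2.57, 2.57, 3.14, 3.14, 3.14, 3.14, 3.14].

INTERFACE

Orientations are given as a rotation vector (axis times angle).
In Python, from cell import robot gives the robot as it stands.
- The arm moves only by the tool play_rows, never from a script. Its arguments are lists of equal length, an entry for each row: "rot": the turn, a rotation vector about the tool's x, y, z in rad, a list of three; "offset": the shift along the tool's x, y, z in m, a list of three; "hand": the closure, from 0 (fully open) to 1 (shut). In form: {"rot": [[wx, wy, wz], ...], "offset": [[dx, dy, dz], ...], "hand": [hand, ...]}. A call has 1 to 10 rows; each row is the pose to reach, as a shift and turn from the pose commanded when the call began, along the tool's axes at that moment; what a row does not reach only later rows make up. A row lasts 1/12 s, in which the tool goes at most 41.7 mm and 7.16 degrees, less where a joint would pass 70% of its speed; a pose out of reach is approached as far as the arm can. A call with a gripper value outside its range is refused whole. The fingers move at their own pace and stop on an object; the grip force is fixed at half the most. Time passes only in rows, so rows that repeat a pose let the fingers close. It gives the time, the measured TCP pose, the force and the opening at its end, in the units of the state.
- robot.get_state(): the state, without advancing time (a new reading comes with each control period).
- robot.capture(name): name is "scene" or "top" or "wrist"; returns a dict with "frame" (384x512x3 uint8, red, green, blue), "intrinsics" (3x3 intrinsics, pixels), "xyz" and "orientation" of the camera in the world; the wrist camera has in their place "mount" (4x4, takes a point from camera to tool coordinates, whose origin is the TCP and whose axes are the flange's). Camera axes: x right, y down, z forward; pixel columns grow to the right and rows downward; lengths in mm; the calibration is good to about 2 mm. A picture is of the moment at which its call begins: read the wrist's pose just before it. There is no depth.
- robot.hand_in(): hands the job in, once; it reports no verdict.
The state is a dict: "clock": time; "joint_pos": joint angles; "joint_velocities": joint speeds; "joint_efforts": joint torques, N m; "position": TCP position; "tool_rot": TCP orientation; "contact_force": force on the tool from outside, world axes, zero at the start; "wrist_torque": the same for the moment, N m; "opening": finger opening in mm.
Only numpy, scipy, OpenCV 4.12 (cv2) and the standard library are available. Lean on these libraries where they do the work, as an engineer would, in place of code of your own. Each camera call takes 0.05 s, during which the arm holds its last target.

TASK

With the ice scoop, put at least three ice cubes from the steel tray into the drinking glass; every other cube stays in the tray, none is spilled or left in the scoop, and your fingers must not touch the ice. Work gently: do not ram the scoop into the tray, knock or shift the glass, or disturb the other things. At the end stand the scoop on its flat bottom on the worktop and let go of it.

Things in the scene. Friction and masses are not known exactly. Their poses are not given: they have to be found in the camera images.
- ice_tray: open oblong steel tray, fixed, outside 224 (x) x 124 (y) x 42 mm high with a rolled rim 45 mm high at most; walls 4 mm, floor 6 mm thick; origin: centre of its underside; x along its length. The ice lies in its +x half (the end towards the robot's left), the other half is empty at the start
- ice_scoop: steel ice scoop, 0.12 kg, standing on its flat bottom; pan 74 mm long (x -34 to +40), 54 wide (49 inside), open in front (+x) and on top, floor 1.5 thick, back wall 36 high, sides falling from 38 to 17. Origin: underside of the floor, mid-width; z up. Black bar handle, 14 (y) x 18 mm thick, rises from the back leaning 25 degrees back (to -x) from upright, top 124 mm high
- scoop_lip (a point): middle of the scoop's front edge, underside of the floor, 40 mm in front of ice_scoop's origin; axes as ice_scoop
- scoop_grip (a point): point on the centre line of the scoop's handle where it is best held, at x = -78 mm, z = 92 mm from ice_scoop's origin; axes as ice_scoop (the handle itself leans back 25 degrees). The handle ends 33 mm further up along its line
- glass: clear drinking glass, upright, loose, 91 mm high, 80 mm wide and 72 mm inside at the mouth, 52 mm inside at the bottom, inner floor 11 mm up; origin: centre of its underside
- mug: stoneware mug, a bystander, 82 mm wide, 74 mm high; origin: centre of the underside of its outline with the handle (the cup's axis is at y = +14 mm)
- milk_jug: small stoneware milk jug, a bystander, 70x80x83 mm; origin: centre of its underside
- mill: salt mill with grey cap, a bystander, 44 mm wide, 90 mm high; origin: centre of its underside
- ice_1: slippery ice cube, 21 mm, edges rounded 5 mm; origin: centre of one face (its underside at the start)
- ice_1_center (a point): centre of ice_1
- ice_2: slippery ice cube, 21 mm, edges rounded 5 mm; origin: centre of one face (its underside at the start)
- ice_2_center (a point): centre of ice_2
- ice_3: slippery ice cube, 21 mm, edges rounded 5 mm; origin: centre of one face (its underside at the start)
- ice_3_center (a point): centre of ice_3
- ice_4: slippery ice cube, 21 mm, edges rounded 5 mm; origin: centre of one face (its underside at the start)
- ice_4_center (a point): centre of ice_4
- ice_5: slippery ice cube, 21 mm, edges rounded 5 mm; origin: centre of one face (its underside at the start)
- ice_5_center (a point): centre of ice_5
- ice_6: slippery ice cube, 21 mm, edges rounded 5 mm; origin: centre of one face (its underside at the start)
- ice_6_center (a point): centre of ice_6
- ice_7: slippery ice cube, 21 mm, edges rounded 5 mm; origin: centre of one face (its underside at the start)
- ice_7_center (a point): centre of ice_7
- ice_8: slippery ice cube, 21 mm, edges rounded 5 mm; origin: centre of one face (its underside at the start)
- ice_8_center (a point): centre of ice_8

How it is judged:
By the outcome, as a careful person would: the job done as asked, in the order asked, and still so for the second after the job is handed in, with the robot touching nothing.
It also fails if it takes over 64 s, if anything falls off the work surface, if the arm or the gripper's body presses on something with over 40 N, if the wrist force passes 120 N, or if a joint passes its speed limit or range.

## Working session

There is one attempt and no reset: what is moved stays moved. The work goes in short steps, Python scripts to look and compute and a tool call to move; the robot and the scene stay as the last step left them, time stands still between calls to the robot, and variables do not carry over. Pictures are saved under pics/ and viewed, and the job is handed in when it is done.

Besides the shell and the picture viewer there is one more tool, called after ">>>" as name(argument=value, ...) on one line, values as JSON. play_rows: Moves the arm, as the interface text tells. Its arguments: {"type":"object","properties":{"rot":{"type":"array","items":{"type":"array","items":{"type":"number"}}},"offset":{"type":"array","items":{"type":"array","items":{"type":"number"}}},"hand":{"type":"array","items":{"type":"number"}}},"required":["rot","offset","hand"]}

```bash
ls; mkdir -p pics; python3 - <<'E'
from cell import robot
import cv2,json
s=robot.get_state();print(s)
for n in ("scene","top"):
    c=robot.capture(n);cv2.imwrite(f"pics/{n}0.png",c["frame"][:,:,::-1]);print(n,c["intrinsics"],c["xyz"],c["orientation"])
c=robot.capture("wrist");cv2.imwrite("pics/wrist0.png",c["frame"][:,:,::-1]);print(c["mount"],c["intrinsics"])
E
```

```text
pics
{'clock': 0.0, 'joint_pos': array([-1.24289372,  0.4694331 , -0.04856301,  1.53369032,  0.02410252,
        1.14099496, -0.08228298]), 'joint_velocities': array([-0.00247888,  0.00051164,  0.00052817,  0.00029554,  0.00235602,
       -0.00115681,  0.00055615]), 'joint_efforts': array([-2.00035306e-04, -5.07971406e+01, -8.08919943e-02, -2.36148423e+01,
       -6.13617478e-02,  3.75790230e-02,  1.65019292e-04]), 'position': array([235.56435822, 631.92326155, 221.5064873 ]), 'tool_rot': array([-5.57417379e-01, -3.09148253e+00,  3.02040677e-03]), 'contact_force': array([ 0.4053195 , -0.49860268, -0.58697994]), 'wrist_torque': array([0.03518283, 0.07472283, 0.08896415]), 'opening': 86.9105473642951}
scene [[423.51473518   0.         261.67391415]
 [  0.         423.51473518 189.96957196]
 [  0.           0.           1.        ]] [ -73.60266566 -661.41269704  544.72975497] [-1.94279443  0.72784245 -0.45947019]
top [[366.98718679   0.         253.34392512]
 [  0.         366.98718679 193.61854406]
 [  0.           0.           1.        ]] [323.58177554 -19.55981044 969.64678521] [-2.05806786  2.17652194 -0.22628476]
[[ 3.97091472e-04 -9.70075489e-01 -2.42803186e-01  6.64430306e+01]
 [ 9.99999813e-01  4.98262305e-04 -3.55269853e-04  1.35971595e-01]
 [ 4.65618252e-04 -2.42802999e-01  9.70075506e-01 -1.64361970e+02]
 [ 0.00000000e+00  0.00000000e+00  0.00000000e+00  1.00000000e+00]] [[315.82850094   0.         254.98467227]
 [  0.         315.82850094 195.86414128]
 [  0.           0.           1.        ]]
```

View pics/scene0.png

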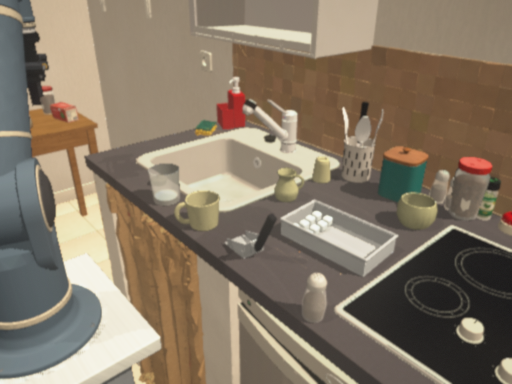

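View pics/top0.png

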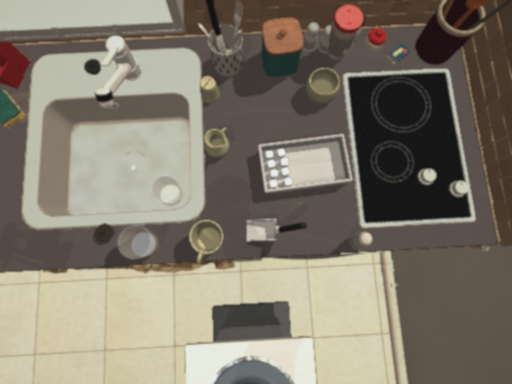

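View pics/wrist0.png

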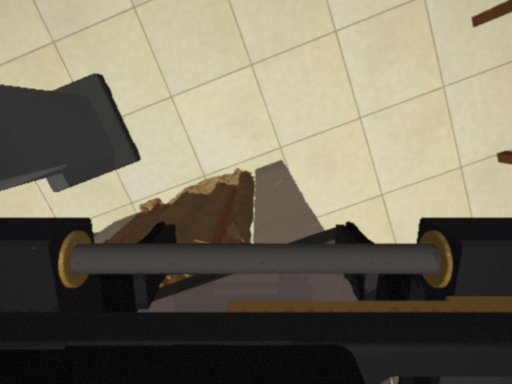

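```bash
cat > h.py <<'E'
import numpy as np,cv2
from scipy.spatial.transform import Rotation as R
from cell import robot
def cap(n,save=None):
    s=robot.get_state(); c=robot.capture(n); f=c["frame"]
    if save: cv2.imwrite(f"pics/{save}.png",f[:,:,::-1])
    K=np.array(c["intrinsics"])
    if n=="wrist":
        T=np.eye(4);T[:3,:3]=R.from_rotvec(s["tool_rot"]).as_matrix();T[:3,3]=s["position"]
        M=T@np.array(c["mount"]);return f,K,M[:3,3],M[:3,:3]
    return f,K,np.array(c["xyz"]),R.from_rotvec(c["orientation"]).as_matrix()
def ray(cam,px,z):
    f,K,o,Rm=cam; px=np.atleast_2d(px).astype(float)
    d=np.c_[px,np.ones(len(px))]@np.linalg.inv(K).T@Rm.T
    return o+d*((z-o[2])/d[:,2])[:,None]
def proj(cam,P):
    f,K,o,Rm=cam; p=(np.atleast_2d(P)-o)@Rm@K.T
    return p[:,:2]/p[:,2:]
def two(c1,p1,c2,p2):
    A=np.zeros((3,3));b=np.zeros(3)
    for c,p in((c1,p1),(c2,p2)):
        d=c[3]@np.linalg.inv(c[1])@np.array([p[0],p[1],1.]);d/=np.linalg.norm(d)
        P=np.eye(3)-np.outer(d,d);A+=P;b+=P@c[2]
    return np.linalg.solve(A,b)
def crop(f,name,x0,y0,x1,y1,k):
    g=cv2.resize(f[y0:y1,x0:x1,::-1],None,fx=k,fy=k,interpolation=cv2.INTER_CUBIC);cv2.imwrite(f"pics/{name}.png",g)
E
python3 - <<'E'
from h import *
t=cap("top");s=cap("scene")
crop(t[0],"topc",90,110,390,270,2.6)
crop(t[0],"topz",230,130,370,250,5)
crop(s[0],"scz",210,190,340,280,6)
for n,p,z in [("tray ctr",(305,163),45),("glass",(138,242),0),("mug",(206,238),37),("scoop",(262,230),0),("handle end",(305,226),120),("mill?",(365,240),0)]:
  print(n,ray(t,p,z).round())
E
```

```text
tray ctr [[ 589. -173.   45.]]
glass [[411. 275.   0.]]
mug [[408.  93.  37.]]
scoop [[424. -51.   0.]]
handle end [[ 416. -148.  120.]]
mill? [[ 383. -321.    0.]]
```

View pics/topc.png

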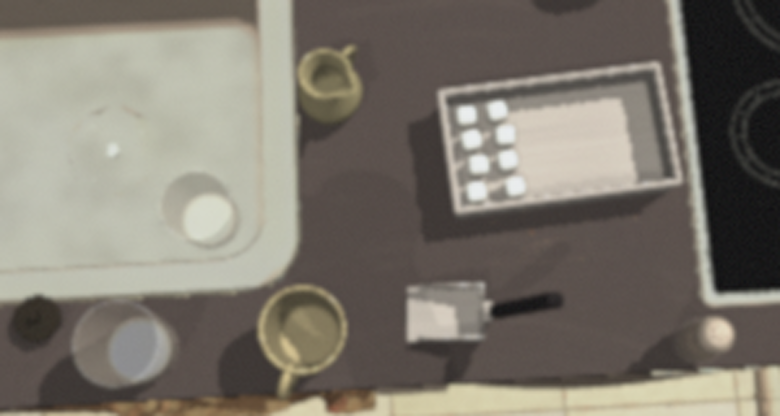

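View pics/topz.png

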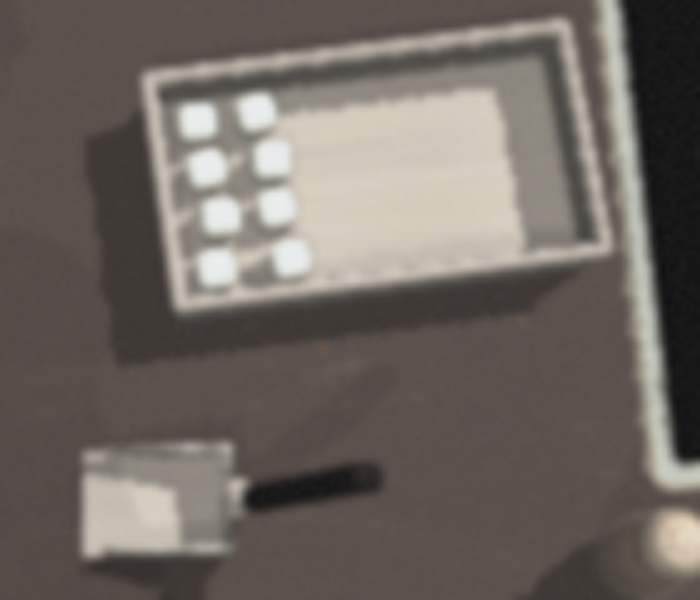

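View pics/scz.png

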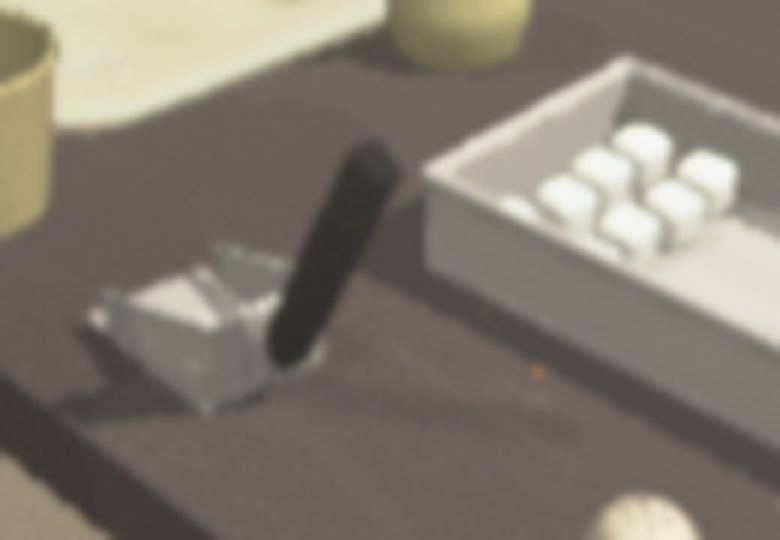

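```bash
cat >> h.py <<'E'
def scoopR(yaw,pitch=0):
    # scoop frame: x at world azimuth yaw(deg), pitch>0 = lip down
    return R.from_euler('ZY',[yaw,pitch],degrees=True)
def toolR(yaw,tilt):
    # tool x at azimuth yaw, pointing down, tilt>0: tool z leans toward +azimuth (forward)
    b=R.from_matrix(np.array([[1,0,0],[0,-1,0],[0,0,-1.]]))
    return R.from_euler('ZY',[yaw,-tilt],degrees=True)*b
def rel(p,Rt,s=None):
    s=s or robot.get_state(); R0=R.from_rotvec(s["tool_rot"])
    off=R0.inv().apply(np.array(p)-s["position"])/1000
    rv=(R0.inv()*Rt).as_rotvec()
    print("rot",rv.round(3).tolist(),"off",off.round(4).tolist())
E
python3 - <<'E'
from h import *
print(toolR(90,0).as_matrix().round(2), toolR(90,30).as_matrix()[:,2].round(2))
rel([470,320,330],toolR(120,0)); rel([500,-200,310],toolR(90,0))
t=cap("top")
px=np.array([(145,73),(570,20),(610,248),(178,310)])/5+[230,130]
P=ray(t,px,44);print(P.round(),P.mean(0))
E
```

```text
[[ 0.  1.  0.]
 [ 1. -0.  0.]
 [ 0.  0. -1.]] [ 0.    0.5  -0.87]
rot [-0.001, 0.0, 0.69] off [-0.3287, -0.2109, -0.1078]
rot [-0.001, 0.001, 1.214] off [-0.5384, -0.6876, -0.0874]
[[ 646.  -56.   44.]
 [ 663. -284.   44.]
 [ 538. -292.   44.]
 [ 517.  -65.   44.]] [ 591.03178244 -174.1566283    44.        ]
```

>>> play_rows(rot=[[0,0,0.1],[0,0,0.2],[0,0,0.3],[0,0,0.4],[0,0,0.5],[0,0,0.6],[0,0,0.69],[0,0,0.69],[0,0,0.69],[0,0,0.69]], offset=[[-0.33,-0.21,-0.108],[-0.33,-0.21,-0.108],[-0.33,-0.21,-0.108],[-0.33,-0.21,-0.108],[-0.33,-0.21,-0.108],[-0.33,-0.21,-0.108],[-0.33,-0.21,-0.108],[-0.33,-0.21,-0.108],[-0.33,-0.21,-0.108],[-0.33,-0.21,-0.108]], hand=[0,0,0,0,0,0,0,0,0,0])

```text
clock: 1.13
position: [473.9, 316.8, 332.0]
tool_rot: [1.574, 2.717, 0.002]
contact_force: [0.6, -0.1, 0.4]
opening: 87.2
```

```bash
python3 - <<'E'
from h import *
s=robot.get_state();print(s["clock"],s["position"],s["joint_pos"].round(2));rel([500,-200,310],toolR(90,0))
E
```

```text
1.1333 [473.94698391 316.82280166 331.97954727] [-0.86  0.22  0.24  1.65 -0.05  1.28 -0.09]
rot [0.002, 0.0, 0.52] off [-0.4614, -0.2344, 0.022]
```

>>> play_rows(rot=[[0,0,0.05],[0,0,0.1],[0,0,0.15],[0,0,0.2],[0,0,0.25],[0,0,0.3],[0,0,0.35],[0,0,0.4],[0,0,0.46],[0,0,0.52]], offset=[[-0.461,-0.234,0.022],[-0.461,-0.234,0.022],[-0.461,-0.234,0.022],[-0.461,-0.234,0.022],[-0.461,-0.234,0.022],[-0.461,-0.234,0.022],[-0.461,-0.234,0.022],[-0.461,-0.234,0.022],[-0.461,-0.234,0.022],[-0.461,-0.234,0.022]], hand=[0,0,0,0,0,0,0,0,0,0])

```text
clock: 1.97
position: [493.8, -97.1, 313.1]
tool_rot: [2.22, 2.223, 0.002]
contact_force: [0.4, 0.2, 0.4]
opening: 86.9
```

```bash
python3 - <<'E'
from h import *
s=robot.get_state();print(s["clock"],s["position"],s["joint_pos"].round(2));rel([500,-200,310],toolR(90,0))
E
```

```text
1.9667 [493.77682408 -97.1488371  313.08838332] [-0.42  0.11  0.59  1.83 -0.07  1.22  0.19]
rot [0.001, -0.001, 0.001] off [-0.1029, 0.0061, 0.003]
```

>>> play_rows(rot=[[0,0,0],[0,0,0],[0,0,0],[0,0,0],[0,0,0]], offset=[[-0.1,0,0],[-0.1,0,0],[-0.1,0,0],[-0.1,0,0],[-0.1,0,0]], hand=[0,0,0,0,0])

```text
clock: 2.38
position: [494.3, -195.9, 312.7]
tool_rot: [-2.22, -2.223, -0.0]
contact_force: [0.3, 0.3, -0.1]
opening: 86.8
```

```bash
python3 - <<'E'
from h import *
s=robot.get_state();print(s["clock"],s["position"],s["joint_pos"].round(2),s["contact_force"])
w=cap("wrist","wrist1")
E
```

```text
2.3833 [ 494.2536104  -195.93671694  312.69838995] [-0.27  0.18  0.66  1.78 -0.11  1.23  0.43] [ 0.27121228  0.33934335 -0.10616883]
```

View pics/wrist1.png

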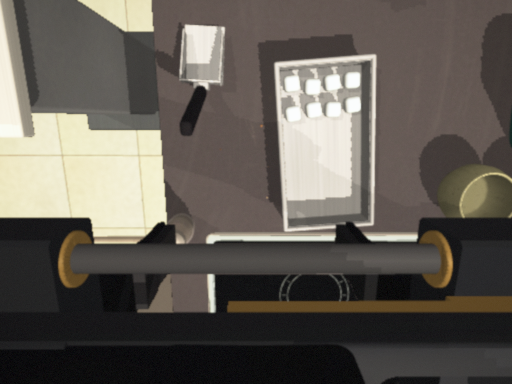

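```bash
python3 - <<'E'
from h import *
f=cv2.imread("pics/wrist1.png")[:,:,::-1]
crop(f,"w1s",165,10,245,140,4.5); crop(f,"w1t",265,45,385,145,6)
E
```

```text
(no output)
```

View pics/w1s.png

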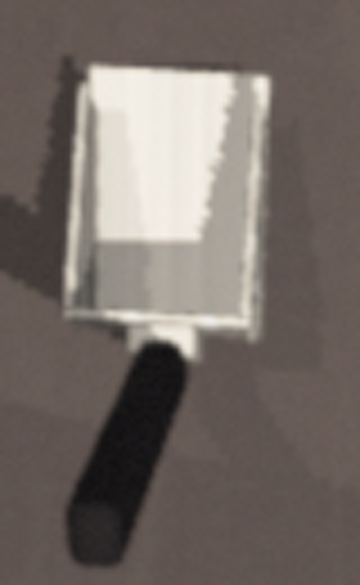

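View pics/w1t.png

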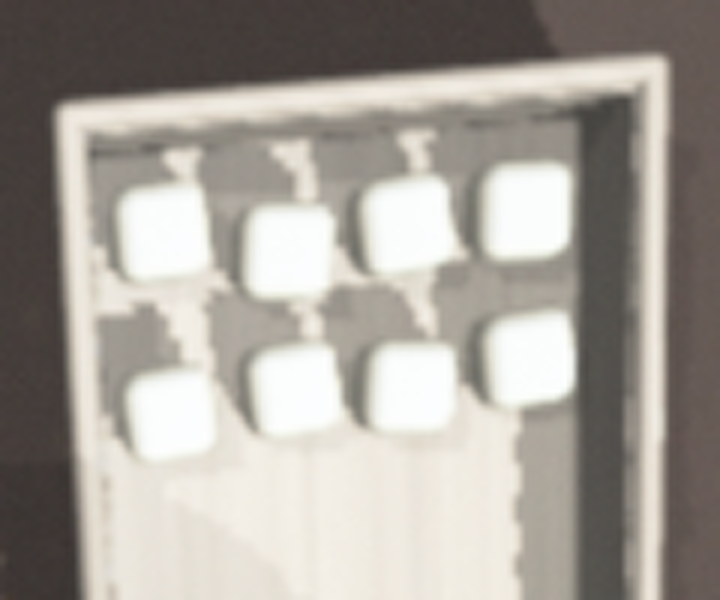

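```bash
cat > c1.py <<'E'
from h import *
import pickle
w=[cv2.imread("pics/wrist1.png")[:,:,::-1],*pickle.load(open("w1.pkl","rb"))] if 0 else cap("wrist","wrist1b")
t=cap("top")
a=lambda *p:np.array(p)/4.5+[165,10]
def az(p,q): d=q-p;return np.degrees(np.arctan2(d[1],d[0])),np.hypot(*d[:2])
bl,br=ray(w,a((66,318),(248,320)),37); print("back top",bl.round(1),br.round(1),az(bl,br))
ll,lr=ray(w,a((90,68),(270,77)),1);print("lip",ll.round(1),lr.round(1),az(ll,lr))
print("mid back,lip",((bl+br)/2).round(1),((ll+lr)/2).round(1), az((bl+br)/2,(ll+lr)/2))
print("handle end",ray(w,a((95,535)),122).round(1))
b=lambda *p:np.array(p)/5+[230,130]
P=ray(t,b((82,452),(232,443),(232,552),(82,558)),[1,37,37,1][0]);
for p,z in (((84,452),10),((84,557),10),((230,445),37),((230,553),37),((372,475),122)):print("top",ray(t,b(p),z).round(1))
g=lambda *p:np.array(p)/6+[265,45]
c=g((163,232),(288,251),(406,224),(525,211),(170,414),(295,390),(410,387),(528,359))
C=ray(w,c,27);print("ice",C.round(1).tolist())
ct=b((198,121),(207,168),(220,216),(216,268),(257,112),(272,159),(277,207),(292,258))
print("ice top",ray(t,ct,27).round(1).tolist())
T=ray(w,g((57,103),(668,58)),44);print("rim L",T.round(1),az(T[0],T[1]))
T=ray(w,[(285,231),(375,223)],44);print("rim R",T.round(1),az(T[0],T[1]))
E
python3 c1.py
```

```text
back top [394.5 -82.3  37. ] [447.7 -82.6  37. ] (np.float64(-0.31778193004910754), np.float64(53.226659422785886))
lip [397.4  -6.7   1. ] [452.1  -8.9   1. ] (np.float64(-2.3323132457668208), np.float64(54.75539618369542))
mid back,lip [421.1 -82.5  37. ] [424.8  -7.8   1. ] (np.float64(87.16493023502818), np.float64(74.77411802229878))
handle end [[ 418.1 -141.3  122. ]]
top [[450.8 -12.7  10. ]]
top [[395.9  -9.8  10. ]]
top [[446.6 -87.7  37. ]]
top [[391.7 -83.9  37. ]]
top [[ 417.7 -146.3  122. ]]
ice [[543.8, -84.4, 27.0], [572.1, -88.3, 27.0], [598.3, -82.4, 27.0], [624.8, -79.5, 27.0], [546.7, -124.0, 27.0], [575.2, -118.5, 27.0], [601.5, -117.7, 27.0], [628.0, -111.4, 27.0]]
ice top [[623.5, -83.3, 27.0], [597.1, -86.4, 27.0], [570.3, -91.5, 27.0], [542.2, -87.5, 27.0], [626.8, -115.3, 27.0], [600.2, -121.4, 27.0], [573.6, -122.1, 27.0], [545.3, -128.0, 27.0]]
rim L [[518.4 -60.1  44. ]
 [647.7 -50.6  44. ]] (np.float64(4.2075552885658505), np.float64(129.60476420753298))
rim R [[ 538.2 -288.8   44. ]
 [ 667.8 -275.9   44. ]] (np.float64(5.684366785442305), np.float64(130.2443498064116))
```

```bash
python3 - <<'E'
from h import *
c=np.array([592,-171.5]);u=np.array([np.cos(np.radians(95)),np.sin(np.radians(95))]);v=np.array([-u[1],u[0]])
W=np.array([[543.8,-84.4],[572.1,-88.3],[598.3,-82.4],[624.8,-79.5],[546.7,-124.0],[575.2,-118.5],[601.5,-117.7],[628.0,-111.4]])
T=np.array([[542.2,-87.5],[570.3,-91.5],[597.1,-86.4],[623.5,-83.3],[545.3,-128],[573.6,-122.1],[600.2,-121.4],[626.8,-115.3]])
d=(W+T)/2-c; print(np.c_[d@u,d@v].round(1))
t=toolR(87.5,30);z=t.as_matrix()[:,2];p=np.array([419.3,-118.5,75.5]);print(z)
rel(p-90*z,t)
E
```

```text
[[ 89.5  41.4]
 [ 83.1  13.6]
 [ 86.3 -13.3]
 [ 87.  -39.9]
 [ 49.3  41.9]
 [ 52.5  13.1]
 [ 51.  -13.3]
 [ 54.8 -40.3]]
[ 0.02180969  0.49952411 -0.8660254 ]
rot [-0.014, 0.522, 0.05] off [0.0302, -0.0774, 0.1592]
```

>>> play_rows(rot=[[0,0.1,0.01],[0,0.2,0.02],[-0.01,0.3,0.03],[-0.01,0.4,0.04],[-0.014,0.522,0.05],[-0.014,0.522,0.05],[-0.014,0.522,0.05],[-0.014,0.522,0.05]], offset=[[0.005,-0.03,0.02],[0.01,-0.06,0.04],[0.02,-0.077,0.08],[0.03,-0.077,0.11],[0.03,-0.077,0.14],[0.03,-0.077,0.159],[0.03,-0.077,0.159],[0.03,-0.077,0.159]], hand=[0,0,0,0,0,0,0,0])

```text
clock: 3.2
position: [417.5, -164.2, 153.4]
tool_rot: [-1.975, -1.886, -0.527]
contact_force: [0.6, -0.5, 0.3]
opening: 86.9
```

```bash
cat > st.py <<'E'
from h import *
def st():
    s=robot.get_state();print("clk",s["clock"],"p",s["position"].round(1),"rv",s["tool_rot"].round(3),"j",s["joint_pos"].round(2),"F",s["contact_force"].round(1),"M",s["wrist_torque"].round(2),"op",round(s["opening"],1));return s
E
python3 - <<'E'
from st import *
s=st()
t=toolR(87.5,30);rel([419.3,-118.5,75.5],t)
w=cap("wrist","wrist2");cap("scene","scene2")
E
```

```text
clk 3.2 p [ 417.5 -164.2  153.4] rv [-1.975 -1.886 -0.527] j [ 0.08  0.4   0.64  2.04 -0.68  1.24  1.06] F [ 0.6 -0.5  0.3] M [-0.63  0.04  0.02] op 86.9
rot [-0.001, 0.0, -0.002] off [0.0007, -0.0002, 0.0904]
```

View pics/wrist2.png

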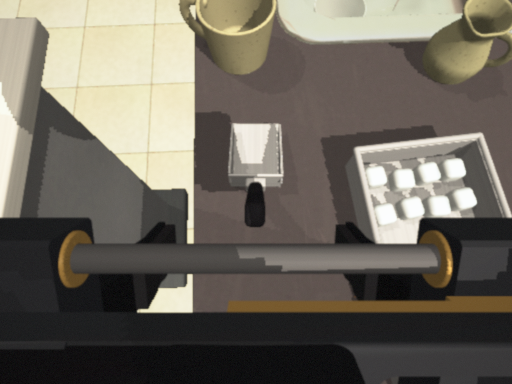

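View pics/scene2.png

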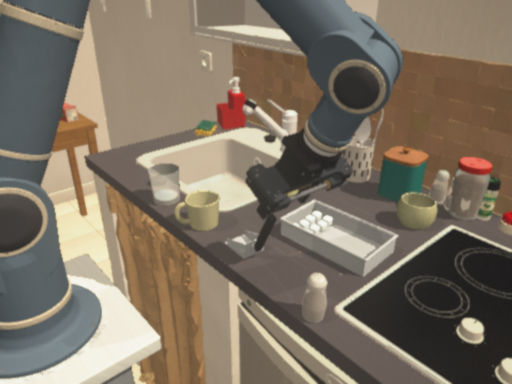

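>>> play_rows(rot=[[0,0,0],[0,0,0],[0,0,0],[0,0,0],[0,0,0],[0,0,0],[0,0,0]], offset=[[0,0,0.02],[0,0,0.04],[0,0,0.06],[0,0,0.075],[0,0,0.085],[0,0,0.09],[0,0,0.09]], hand=[0,0,0,0,0,0,0])

```text
clock: 3.88
position: [420.3, -119.7, 76.5]
tool_rot: [-1.975, -1.889, -0.53]
contact_force: [0.2, -0.6, 1.0]
opening: 87.2
```

```bash

python3 - <<'E'
from st import *
s=st()
w=cap("wrist","wrist3");c=cap("scene");crop(c[0],"scene3",210,150,360,280,5)
E
```

```text
clk 3.8833 p [ 420.3 -119.7   76.5] rv [-1.975 -1.889 -0.53 ] j [ 0.06  0.5   0.56  2.14 -0.81  1.07  1.15] F [ 0.2 -0.6  1. ] M [-0.64  0.13  0.03] op 87.2
```

View pics/wrist3.png

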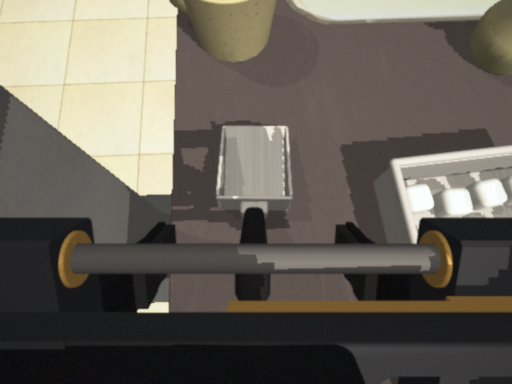

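View pics/scene3.png

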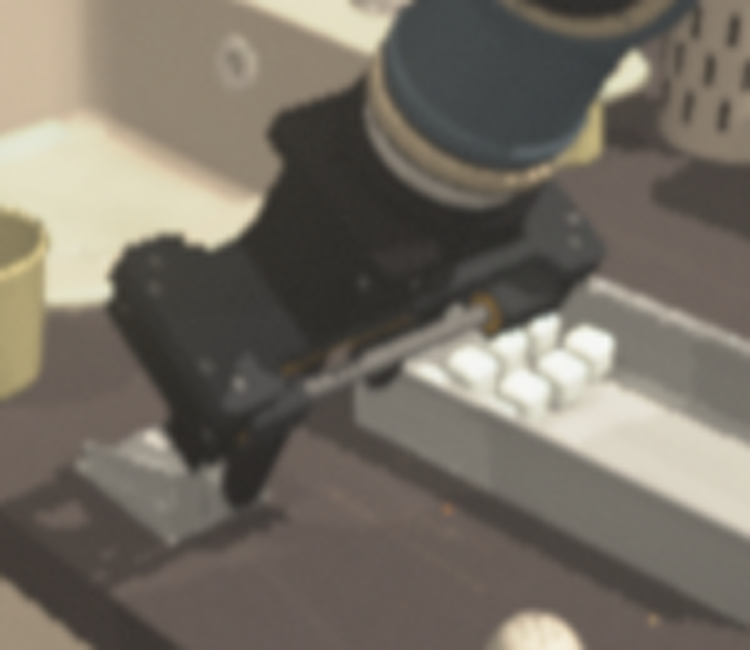

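>>> play_rows(rot=[[0,0,0],[0,0,0],[0,0,0],[0,0,0],[0,0,0],[0,0,0],[0,0,0],[0,0,0],[0,0,0],[0,0,0]], offset=[[0,0,0],[0,0,0],[0,0,0],[0,0,0],[0,0,0],[0,0,0],[0,0,0],[0,0,0],[0,0,0],[0,0,0]], hand=[1,1,1,1,1,1,1,1,1,1])

```text
clock: 4.82
position: [419.6, -120.7, 75.8]
tool_rot: [-1.978, -1.886, -0.529]
contact_force: [0.8, -0.1, -0.3]
opening: 28.5
```

```bash

python3 - <<'E'
from st import *
s=st()
w=cap("wrist","wrist4")
E
```

```text
clk 4.8167 p [ 419.6 -120.7   75.8] rv [-1.978 -1.886 -0.529] j [ 0.07  0.5   0.56  2.14 -0.81  1.07  1.15] F [ 0.8 -0.1 -0.3] M [-0.7   0.12  0.01] op 28.5
```

View pics/wrist4.png

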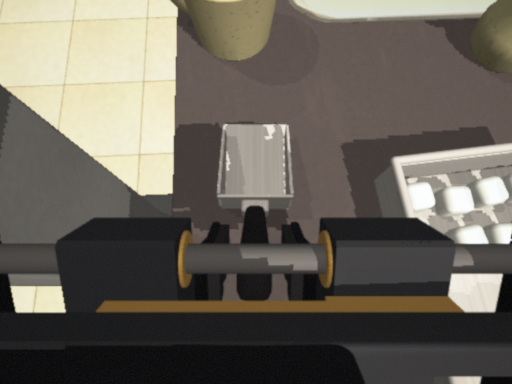

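Still closing (28 mm); continue.

>>> play_rows(rot=[[0,0,0],[0,0,0],[0,0,0],[0,0,0],[0,0,0],[0,0,0]], offset=[[0,0,0],[0,0,0],[0,0,0],[0,0,0],[0,0,0],[0,0,0]], hand=[1,1,1,1,1,1])

```text
clock: 5.37
position: [419.6, -120.7, 75.7]
tool_rot: [-1.978, -1.886, -0.529]
contact_force: [-0.7, -0.5, 0.4]
opening: 13.9
```

```bash

python3 - <<'E'
from st import *
s=st()
E
```

```text
clk 5.3667 p [ 419.6 -120.7   75.7] rv [-1.978 -1.886 -0.529] j [ 0.07  0.5   0.56  2.14 -0.81  1.07  1.15] F [-0.7 -0.5  0.4] M [-0.71  0.08 -0.02] op 13.9
```

```bash
cat >> st.py <<'E'
import os,json
C=np.array([592,-171.5,0]);U=np.array([np.cos(np.radians(95)),np.sin(np.radians(95)),0]);V=np.array([-U[1],U[0],0])
def tr(x,y,z): return C+x*U+y*V+np.array([0,0,z])
def grasp():
    g=json.load(open("g.json"));return np.array(g["o"]),R.from_quat(g["q"])   # scoop lip in tool frame
def lipnow(s):
    o,q=grasp();T=R.from_rotvec(s["tool_rot"]);p=s["position"]+T.apply(o);Rs=T*q
    yaw,pit,roll=Rs.as_euler("ZYX",degrees=True);d=p-C
    print("lip",p.round(1),"tray",np.round([d@U,d@V,p[2]],1),"yaw/pitch/roll",np.round([yaw,pit,roll],1));return p,Rs
def golip(lip,yaw,pitch,s=None):
    o,q=grasp();Rt=scoopR(yaw,pitch)*q.inv();rel(np.array(lip)-Rt.apply(o),Rt,s)
E
python3 - <<'E'
from st import *
s=st();T=R.from_rotvec(s["tool_rot"]);x=T.as_matrix()[:,0];z=T.as_matrix()[:,2]
yaw=np.degrees(np.arctan2(x[1],x[0]));print("yaw",yaw,"tilt",np.degrees(np.arctan2(np.hypot(*z[:2]),-z[2])))
d=np.array([np.cos(np.radians(yaw)),np.sin(np.radians(yaw)),0])
lip=np.array([s["position"][0],s["position"][1],0])
k=(np.array([424.3,-9.5,0])-lip)@d; print("lip ahead",k); lip=lip+k*d;print(lip)
o=T.inv().apply(lip-s["position"]);q=T.inv()*scoopR(yaw,0)
json.dump(dict(o=o.tolist(),q=q.as_quat().tolist()),open("g.json","w"))
lipnow(s);golip(lip+[0,0,100],yaw,0);
golip(tr(12,0,100),95,6)
E
```

```text
clk 5.3667 p [ 419.6 -120.7   75.7] rv [-1.978 -1.886 -0.529] j [ 0.07  0.5   0.56  2.14 -0.81  1.07  1.15] F [-0.7 -0.5  0.4] M [-0.71  0.08 -0.02] op 13.9
yaw 87.30818471357233 tilt 29.916375841530574
lip ahead 111.26455013687031
[424.85804211  -9.5262367    0.        ]
lip [424.9  -9.5  -0. ] tray [175.9 152.4  -0. ] yaw/pitch/roll [87.3  0.   0. ]
rot [-0.0, -0.0, 0.0] off [0.0499, 0.0001, -0.0867]
rot [0.061, -0.104, -0.12] off [-0.0595, 0.1868, -0.1624]
```

>>> play_rows(rot=[[0,0,0],[0,0,0],[0,0,0],[0,0,0],[0,0,0],[0,0,0],[0,0,0]], offset=[[0.005,0,-0.009],[0.012,0,-0.02],[0.02,0,-0.035],[0.03,0,-0.052],[0.04,0,-0.07],[0.05,0,-0.087],[0.05,0,-0.087]], hand=[1,1,1,1,1,1,1])

```text
clock: 5.95
position: [421.2, -121.9, 179.7]
tool_rot: [-1.98, -1.891, -0.535]
contact_force: [0.1, -0.8, -1.6]
opening: 13.8
```

```bash

python3 - <<'E'
from st import *
s=st();lipnow(s);golip(tr(12,0,100),95,6)
w=cap("wrist","wrist5")
E
```

```text
clk 5.95 p [ 421.2 -121.9  179.7] rv [-1.98  -1.891 -0.535] j [-0.01  0.32  0.64  2.07 -0.67  1.22  0.95] F [ 0.1 -0.8 -1.6] M [-0.85  0.1  -0.03] op 13.8
lip [427.  -10.9 103.8] tray [174.3 150.4 103.8] yaw/pitch/roll [87.3  0.1 -0.4]
rot [0.067, -0.103, -0.117] off [-0.1109, 0.1853, -0.0704]
```

View pics/wrist5.png

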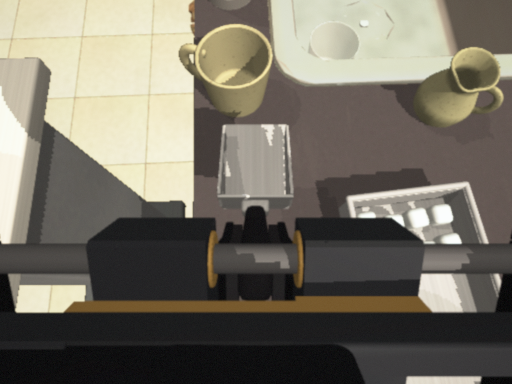

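>>> play_rows(rot=[[0.01,-0.01,-0.015],[0.02,-0.02,-0.03],[0.03,-0.04,-0.05],[0.04,-0.06,-0.07],[0.05,-0.08,-0.09],[0.067,-0.103,-0.117],[0.067,-0.103,-0.117],[0.067,-0.103,-0.117],[0.067,-0.103,-0.117],[0.067,-0.103,-0.117]], offset=[[-0.014,0.023,-0.009],[-0.028,0.046,-0.018],[-0.045,0.075,-0.03],[-0.06,0.105,-0.04],[-0.08,0.135,-0.05],[-0.095,0.16,-0.06],[-0.107,0.18,-0.068],[-0.111,0.185,-0.07],[-0.111,0.185,-0.07],[-0.111,0.185,-0.07]], hand=[1,1,1,1,1,1,1,1,1,1])

```text
clock: 6.83
position: [596.8, -260.2, 180.2]
tool_rot: [-1.893, -2.061, -0.395]
contact_force: [0.1, 0.7, -0.2]
opening: 13.8
```

```bash

python3 - <<'E'
from st import *
s=st();lipnow(s);golip(tr(12,0,30),95,6);golip(tr(12,0,12),95,6)
w=cap("wrist","wrist6")
E
```

```text
clk 6.8333 p [ 596.8 -260.2  180.2] rv [-1.893 -2.061 -0.395] j [ 0.13  0.67  0.61  1.5  -0.66  1.45  0.98] F [ 0.1  0.7 -0.2] M [-0.69  0.02  0.04] op 13.8
lip [ 587.1 -157.6   93.6] tray [14.3  3.7 93.6] yaw/pitch/roll [95.   5.8  0.6]
rot [-0.009, -0.004, -0.004] off [-0.0277, 0.0035, 0.0569]
rot [-0.009, -0.004, -0.004] off [-0.035, 0.0036, 0.0733]
```

View pics/wrist6.png

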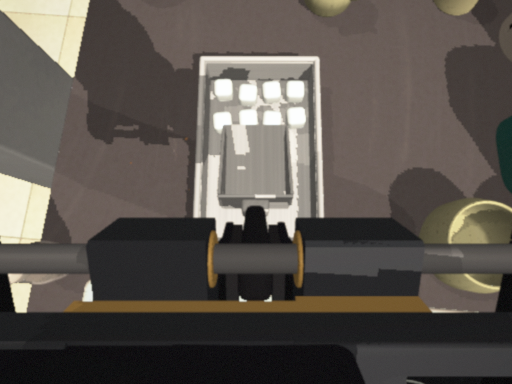

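>>> play_rows(rot=[[-0.009,-0.004,-0.004],[-0.009,-0.004,-0.004],[-0.009,-0.004,-0.004],[-0.009,-0.004,-0.004],[-0.009,-0.004,-0.004],[-0.009,-0.004,-0.004],[-0.009,-0.004,-0.004]], offset=[[-0.005,0.0035,0.01],[-0.013,0.0035,0.027],[-0.022,0.0035,0.045],[-0.0277,0.0035,0.057],[-0.032,0.0035,0.066],[-0.035,0.0035,0.073],[-0.035,0.0035,0.073]], hand=[1,1,1,1,1,1,1])

```text
clock: 7.47
position: [600.6, -261.6, 99.0]
tool_rot: [-1.896, -2.07, -0.403]
contact_force: [-0.5, -0.6, -0.8]
opening: 13.6
```

```bash

python3 - <<'E'
from st import *
s=st();lipnow(s);golip(tr(14,0,7),95,6)
w=cap("wrist");crop(w[0],"wrist7",190,20,330,220,3.5)
c=cap("scene");crop(c[0],"scene7",250,180,400,280,5)
E
```

```text
clk 7.4667 p [ 600.6 -261.6   99. ] rv [-1.896 -2.07  -0.403] j [ 0.15  0.75  0.57  1.56 -0.71  1.33  1.06] F [-0.5 -0.6 -0.8] M [-0.64 -0.01 -0.01] op 13.6
lip [ 591.7 -159.3   12. ] tray [12.1 -0.8 12. ] yaw/pitch/roll [95.   6.  -0.1]
rot [0.001, 0.0, 0.001] off [-0.0004, -0.0007, 0.0054]
```

View pics/wrist7.png

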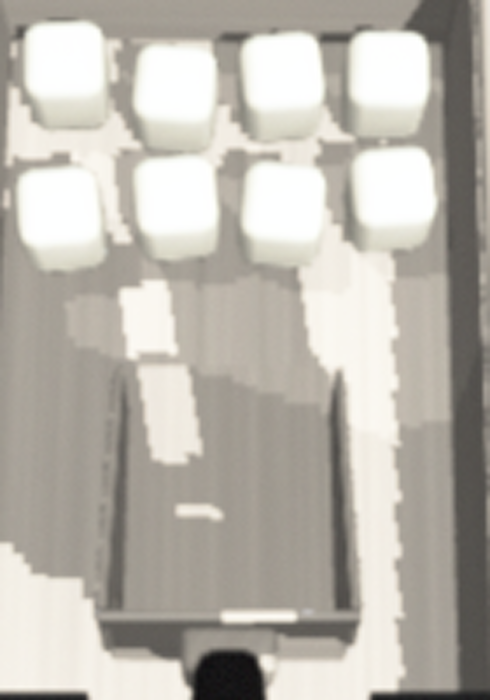

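View pics/scene7.png

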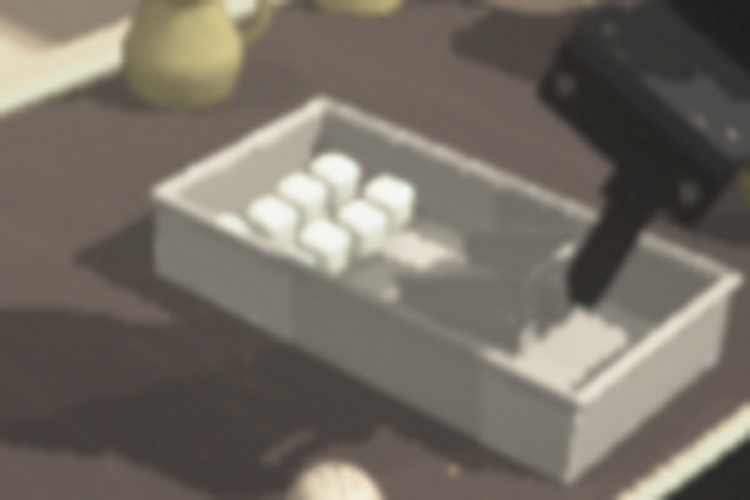

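>>> play_rows(rot=[[0,0,0],[0,0,0],[0,0,0]], offset=[[-0.0005,0,0.002],[-0.0005,0,0.004],[-0.0005,0,0.0045]], hand=[1,1,1])

```text
clock: 7.82
position: [601.4, -261.0, 96.6]
tool_rot: [-1.898, -2.073, -0.405]
contact_force: [-1.1, 0.5, -1.3]
opening: 14.2
```

>>> play_rows(rot=[[0,0,0],[0,0,0]], offset=[[-0.0006,0,0.001],[-0.0006,0,0.0012]], hand=[1,1])

```text
clock: 7.98
position: [601.3, -261.1, 95.0]
tool_rot: [-1.897, -2.073, -0.404]
contact_force: [-0.4, -0.5, -1.3]
opening: 13.7
```

```bash

python3 - <<'E'
from st import *
s=st();lipnow(s);golip(tr(104,0,6.5),95,6)
E
```

```text
clk 7.9833 p [ 601.3 -261.1   95. ] rv [-1.897 -2.073 -0.404] j [ 0.15  0.75  0.57  1.56 -0.71  1.32  1.06] F [-0.4 -0.5 -1.3] M [-0.7   0.01 -0.01] op 13.7
lip [ 592.6 -158.9    7.8] tray [12.5 -1.7  7.8] yaw/pitch/roll [95.   6.1 -0.2]
rot [0.003, 0.002, 0.002] off [0.083, -0.0015, 0.0382]
```

>>> play_rows(rot=[[0,0,0],[0,0,0]], offset=[[-0.0005,0,0.001],[-0.0005,0,0.001]], hand=[1,1])

```text
clock: 8.15
position: [601.2, -261.1, 93.6]
tool_rot: [-1.897, -2.072, -0.404]
contact_force: [0.4, -0.0, -0.4]
opening: 13.6
```

>>> play_rows(rot=[[0,0,0],[0,0,0]], offset=[[-0.0003,0,0.0007],[-0.0003,0,0.0007]], hand=[1,1])

```text
clock: 8.32
position: [601.2, -261.1, 92.9]
tool_rot: [-1.898, -2.072, -0.404]
contact_force: [-0.3, 0.1, -0.8]
opening: 13.8
```

```bash

python3 - <<'E'
from st import *
s=st();lipnow(s);golip(tr(104,0,6.5),95,6)
E
```

```text
clk 8.3167 p [ 601.2 -261.1   92.9] rv [-1.898 -2.072 -0.404] j [ 0.15  0.76  0.57  1.56 -0.71  1.32  1.06] F [-0.3  0.1 -0.8] M [-0.64 -0.04  0.04] op 13.8
lip [ 592.5 -158.9    5.8] tray [12.5 -1.6  5.8] yaw/pitch/roll [95.   6.1 -0.2]
rot [0.003, 0.002, 0.001] off [0.0838, -0.0014, 0.0364]
```

>>> play_rows(rot=[[0,0,0],[0,0,0]], offset=[[-0.0003,0,0.0007],[-0.0003,0,0.0007]], hand=[1,1])

```text
clock: 8.48
position: [601.3, -261.3, 92.6]
tool_rot: [-1.898, -2.072, -0.404]
contact_force: [0.1, -0.3, 0.3]
opening: 14.3
```

>>> play_rows(rot=[[0,0,0],[0,0,0]], offset=[[-0.0003,0,0.0007],[-0.0003,0,0.0007]], hand=[1,1])

```text
clock: 8.65
position: [601.4, -261.4, 92.4]
tool_rot: [-1.898, -2.072, -0.405]
contact_force: [-0.8, -2.4, 3.3]
opening: 13.6
```

```bash

python3 - <<'E'
from st import *
s=st();lipnow(s);golip(tr(104,0,6.5),95,6)
w=cap("wrist");crop(w[0],"wrist8",190,20,330,220,3.5)
E
```

```text
clk 8.65 p [ 601.4 -261.4   92.4] rv [-1.898 -2.072 -0.405] j [ 0.15  0.76  0.57  1.56 -0.71  1.32  1.06] F [-0.8 -2.4  3.3] M [0.01 0.32 0.13] op 13.6
lip [ 592.7 -159.1    5.3] tray [12.3 -1.8  5.3] yaw/pitch/roll [95.   6.1 -0.2]
rot [0.003, 0.002, 0.002] off [0.0842, -0.0015, 0.036]
```

View pics/wrist8.png

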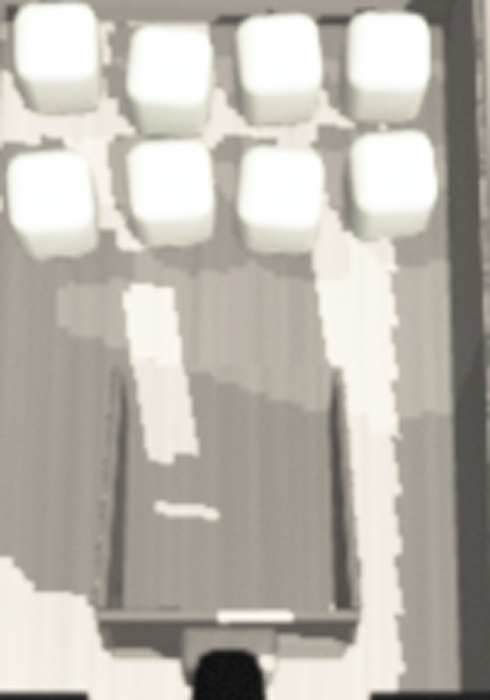

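```bash

python3 - <<'E'
from st import *
s=st();
for x in (42,60,80,100):golip(tr(x,-0.5,5.6),95,6)
E
```

```text
clk 8.7 p [ 601.4 -261.4   92.4] rv [-1.898 -2.073 -0.405] j [ 0.15  0.76  0.57  1.56 -0.71  1.32  1.06] F [-1.4 -1.   5. ] M [0.05 0.29 0.19] op 13.8
rot [0.004, 0.002, 0.002] off [0.0272, -0.001, 0.0118]
rot [0.004, 0.002, 0.002] off [0.0437, -0.001, 0.0191]
rot [0.004, 0.002, 0.002] off [0.0619, -0.001, 0.0271]
rot [0.004, 0.002, 0.002] off [0.0802, -0.001, 0.0352]
```

>>> play_rows(rot=[[0.002,0.001,0.001],[0.004,0.002,0.002],[0.004,0.002,0.002],[0.004,0.002,0.002],[0.004,0.002,0.002],[0.004,0.002,0.002],[0.004,0.002,0.002],[0.004,0.002,0.002],[0.004,0.002,0.002]], offset=[[0.0005,-0.0005,-0.0004],[0.005,-0.001,0.0014],[0.0105,-0.001,0.0038],[0.016,-0.001,0.0062],[0.0215,-0.001,0.0086],[0.027,-0.001,0.011],[0.0315,-0.001,0.013],[0.036,-0.001,0.015],[0.036,-0.001,0.015]], hand=[1,1,1,1,1,1,1,1,1])

```text
clock: 9.45
position: [596.9, -220.3, 92.2]
tool_rot: [-1.893, -2.069, -0.402]
contact_force: [-0.3, 0.5, 0.5]
opening: 13.7
```

```bash

python3 - <<'E'
from st import *
s=st();lipnow(s)
for x in (42,60,80,100):golip(tr(x,-0.5,5.5),95,6,s)
w=cap("wrist");crop(w[0],"wrist9",190,20,330,220,3.5)
E
```

```text
clk 9.45 p [ 596.9 -220.3   92.2] rv [-1.893 -2.069 -0.402] j [ 0.09  0.72  0.57  1.63 -0.72  1.28  1.03] F [-0.3  0.5  0.5] M [-0.08 -0.04 -0.1 ] op 13.7
lip [ 587.6 -117.8    5.4] tray [53.8 -0.3  5.4] yaw/pitch/roll [95.1  5.9  0.1]
rot [-0.002, -0.002, 0.001] off [-0.0105, -0.0001, -0.005]
rot [-0.002, -0.002, 0.001] off [0.0059, -0.0001, 0.0023]
rot [-0.002, -0.002, 0.001] off [0.0242, -0.0, 0.0105]
rot [-0.002, -0.002, 0.001] off [0.0424, -0.0, 0.0186]
```

View pics/wrist9.png

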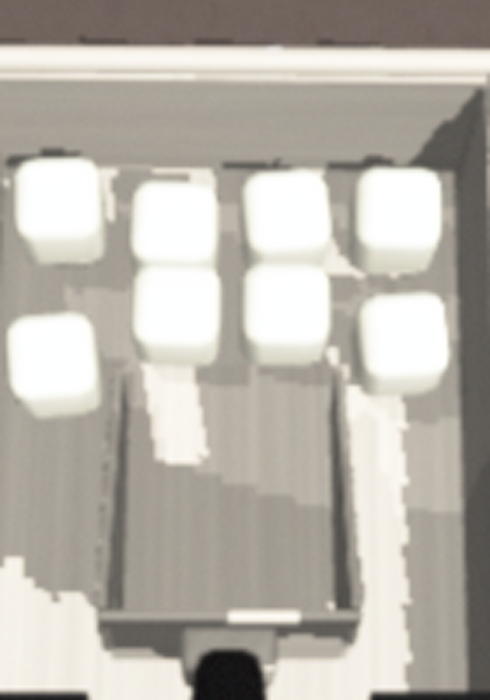

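>>> play_rows(rot=[[0,0,0],[0,0,0],[0,0,0],[0,0,0],[0,0,0],[0,0,0],[0,0,0],[0,0,0]], offset=[[0.003,0,0.0012],[0.006,0,0.0025],[0.009,0,0.0038],[0.012,0,0.0052],[0.015,0,0.0065],[0.018,0,0.0078],[0.021,0,0.0091],[0.0225,0,0.0098]], hand=[1,1,1,1,1,1,1,1])

```text
clock: 10.17
position: [594.7, -197.0, 92.3]
tool_rot: [-1.895, -2.068, -0.401]
contact_force: [0.1, -1.4, 1.7]
opening: 13.9
```

```bash

python3 - <<'E'
from st import *
s=st();lipnow(s)
for x in (90,100,106):golip(tr(x,-0.5,5.5),95,6,s)
w=cap("wrist");crop(w[0],"wrist10",190,20,330,220,3.5)
E
```

```text
clk 10.1667 p [ 594.7 -197.    92.3] rv [-1.895 -2.068 -0.401] j [ 0.06  0.7   0.56  1.66 -0.72  1.25  1.02] F [ 0.1 -1.4  1.7] M [-0.56  0.03  0.  ] op 13.9
lip [585.5 -94.6   5.4] tray [77.1 -0.2  5.4] yaw/pitch/roll [95.1  6.   0.1]
rot [-0.002, -0.001, 0.0] off [0.0119, 0.0001, 0.0051]
rot [-0.002, -0.001, 0.0] off [0.021, 0.0001, 0.0092]
rot [-0.002, -0.001, 0.0] off [0.0265, 0.0001, 0.0116]
```

View pics/wrist10.png

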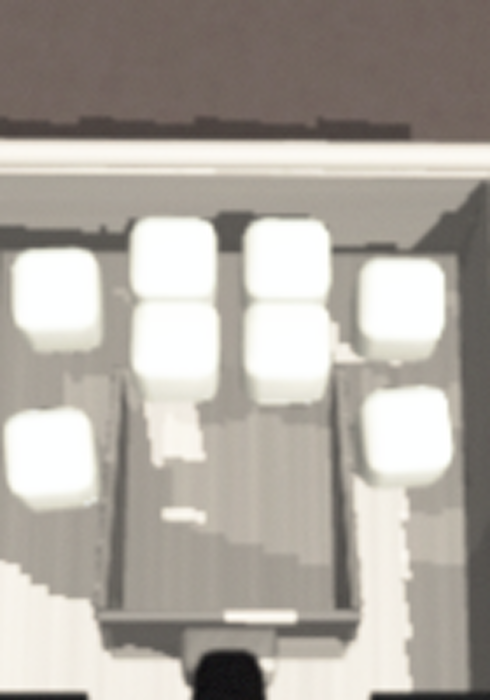

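>>> play_rows(rot=[[0,0,0],[0,0,0],[0,0,0],[0,0,0],[0,0,0],[0,0,0],[0,0,0],[0,0,0]], offset=[[0.002,0,0.0008],[0.0045,0,0.0019],[0.007,0,0.003],[0.0095,0,0.0041],[0.012,0,0.0052],[0.0145,0,0.0063],[0.017,0,0.0074],[0.019,0,0.0083]], hand=[1,1,1,1,1,1,1,1])

```text
clock: 10.88
position: [592.8, -176.7, 92.4]
tool_rot: [-1.895, -2.068, -0.401]
contact_force: [0.1, -0.0, -0.0]
opening: 13.6
```

```bash

python3 - <<'E'
from st import *
s=st();lipnow(s)
for x in (100,104,106):golip(tr(x,-0.5,5.5),95,6,s)
w=cap("wrist");crop(w[0],"wrist11",190,20,330,220,3.5)
E
```

```text
clk 10.8833 p [ 592.8 -176.7   92.4] rv [-1.895 -2.068 -0.401] j [ 0.03  0.69  0.56  1.69 -0.73  1.23  1.  ] F [ 0.1 -0.  -0. ] M [-0.67  0.01 -0.03] op 13.6
lip [583.7 -74.4   5.5] tray [97.5 -0.2  5.5] yaw/pitch/roll [95.   6.   0.1]
rot [-0.002, -0.0, -0.0] off [0.0023, 0.0001, 0.001]
rot [-0.002, -0.0, -0.0] off [0.006, 0.0001, 0.0026]
rot [-0.002, -0.0, -0.0] off [0.0078, 0.0001, 0.0034]
```

View pics/wrist11.png

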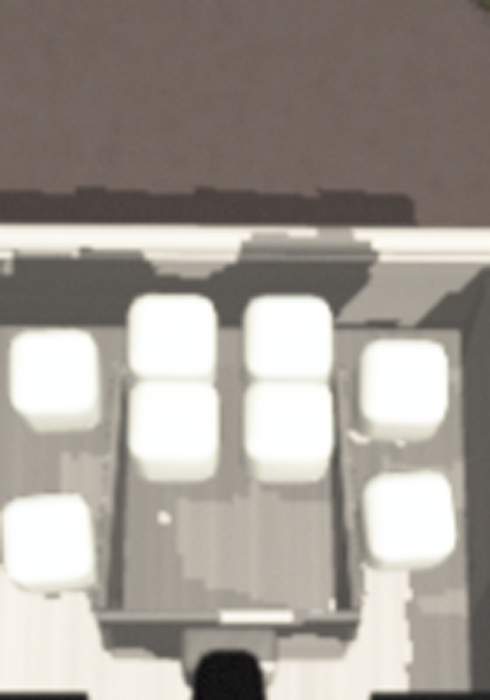

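>>> play_rows(rot=[[0,0,0],[0,0,0],[0,0,0],[0,0,0],[0,0,0],[0,0,0]], offset=[[0.0013,0,0.0006],[0.0026,0,0.0011],[0.004,0,0.0017],[0.0055,0,0.0024],[0.0065,0,0.0028],[0.007,0,0.003]], hand=[1,1,1,1,1,1])

```text
clock: 11.43
position: [592.2, -169.4, 92.6]
tool_rot: [-1.896, -2.068, -0.401]
contact_force: [0.3, -0.4, -1.0]
opening: 13.9
```

```bash

python3 - <<'E'
from st import *
s=st();lipnow(s)
for x,z,p in ((104,6,0),(103,9,-10),(100,25,-15),(95,80,-15)):golip(tr(x,-0.5,z),95,p,s)
w=cap("wrist");crop(w[0],"wrist12",190,20,330,220,3.5)
E
```

```text
clk 11.4333 p [ 592.2 -169.4   92.6] rv [-1.896 -2.068 -0.401] j [ 0.02  0.68  0.56  1.7  -0.73  1.23  0.99] F [ 0.3 -0.4 -1. ] M [-0.81 -0.01  0.06] op 13.9
lip [583.1 -67.    5.6] tray [104.9  -0.2   5.6] yaw/pitch/roll [95.   6.   0.1]
rot [-0.001, 0.105, -0.0] off [-0.013, 0.0001, 0.0061]
rot [-0.001, 0.279, -0.0] off [-0.0314, 0.0001, 0.017]
rot [-0.001, 0.366, -0.0] off [-0.0361, 0.0001, 0.0094]
rot [-0.001, 0.366, -0.0] off [-0.0184, 0.0001, -0.0429]
```

View pics/wrist12.png

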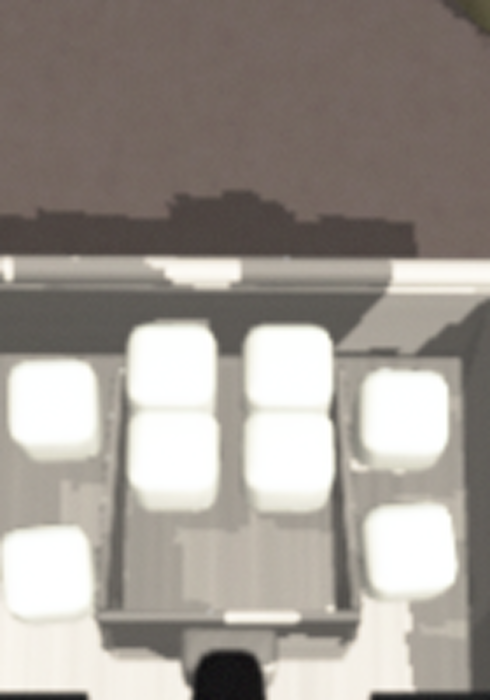

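```bash

python3 - <<'E'
from st import *
s=st();
for x,z,p in ((104,6.2,3),(103.5,6.5,0),(102.5,14,-5),(100.5,22,-10),(94,40,-10),(90,75,-10),(90,110,-10)):golip(tr(x,-0.5,z),95,p,s)
E
```

```text
clk 11.4833 p [ 592.2 -169.3   92.6] rv [-1.895 -2.068 -0.401] j [ 0.02  0.68  0.56  1.7  -0.73  1.23  0.99] F [-0.6  0.2 -1.2] M [-0.78  0.01  0.03] op 13.8
rot [-0.002, 0.052, -0.0] off [-0.0069, 0.0001, 0.0023]
rot [-0.002, 0.104, -0.0] off [-0.0133, 0.0001, 0.0054]
rot [-0.002, 0.192, -0.0] off [-0.0209, 0.0001, 0.0047]
rot [-0.002, 0.279, -0.0] off [-0.0285, 0.0001, 0.0041]
rot [-0.002, 0.279, -0.0] off [-0.0272, 0.0001, -0.015]
rot [-0.002, 0.279, -0.0] off [-0.0166, 0.0001, -0.0486]
rot [-0.002, 0.279, -0.0] off [-0.0024, 0.0, -0.0806]
```

>>> play_rows(rot=[[0,0.026,0],[0,0.052,0],[0,0.078,0],[0,0.104,0],[0,0.15,0],[0,0.192,0],[0,0.235,0],[0,0.279,0],[0,0.279,0]], offset=[[-0.0035,0,0.0011],[-0.0069,0,0.0023],[-0.01,0,0.0038],[-0.0133,0,0.0054],[-0.017,0,0.005],[-0.0209,0,0.0047],[-0.0247,0,0.0044],[-0.0285,0,0.0041],[-0.0285,0,0.003]], hand=[1,1,1,1,1,1,1,1,1])

```text
clock: 12.23
position: [592.9, -198.0, 75.9]
tool_rot: [-1.732, -1.879, -0.625]
contact_force: [-1.1, -1.8, -2.4]
opening: 14.1
```

```bash

python3 - <<'E'
from st import *
s=st();lipnow(s)
for x,z,p in ((94,40,-10),(90,75,-10),(90,130,-10)):golip(tr(x,-0.5,z),95,p,s)
w=cap("wrist");crop(w[0],"wrist13",190,20,330,220,3.5)
E
```

```text
clk 12.2333 p [ 592.9 -198.    75.9] rv [-1.732 -1.879 -0.625] j [ 0.23  0.82  0.46  1.57 -0.83  1.47  1.1 ] F [-1.1 -1.8 -2.4] M [-1.21 -0.05  0.05] op 14.1
lip [582.5 -75.7  20.7] tray [96.3  1.1 20.7] yaw/pitch/roll [ 94.7 -10.    0.3]
rot [-0.001, -0.001, -0.006] off [0.0107, 0.0018, -0.0163]
rot [-0.001, -0.001, -0.006] off [0.0301, 0.0017, -0.0457]
rot [-0.001, -0.001, -0.006] off [0.0655, 0.0015, -0.0879]
```

View pics/wrist13.png

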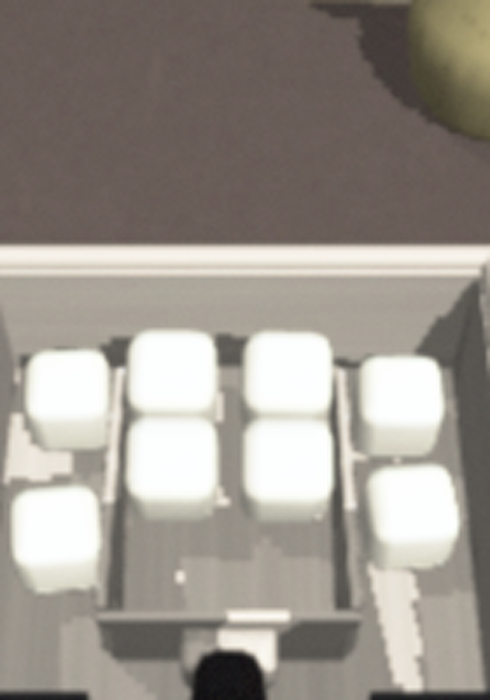

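>>> play_rows(rot=[[0,0,0],[0,0,0],[0,0.03,0],[0,0.05,0],[0,0.07,0],[0,0.09,0],[0,0.09,0],[0,0.09,0],[0,0.09,0]], offset=[[0.003,0.001,-0.005],[0.008,0.0015,-0.013],[0.011,0.0015,-0.024],[0.017,0.0015,-0.036],[0.025,0.0015,-0.05],[0.035,0.0015,-0.063],[0.045,0.0015,-0.077],[0.052,0.0015,-0.088],[0.052,0.0015,-0.088]], hand=[1,1,1,1,1,1,1,1,1])

```text
clock: 13.03
position: [598.8, -211.5, 183.5]
tool_rot: [-1.672, -1.83, -0.696]
contact_force: [-0.4, 0.7, -1.5]
opening: 14.0
```

```bash

python3 - <<'E'
from st import *
s=st();lipnow(s)
w=cap("wrist","wrist14");t=cap("top");crop(t[0],"top14",90,110,390,270,2.6)
E
```

```text
clk 13.0333 p [ 598.8 -211.5  183.5] rv [-1.672 -1.83  -0.696] j [ 0.27  0.75  0.47  1.46 -0.82  1.68  1.02] F [-0.4  0.7 -1.5] M [-1.25 -0.13 -0.04] op 14.0
lip [587.8 -84.9 139. ] tray [ 86.6  -3.4 139. ] yaw/pitch/roll [ 95.1 -14.9  -0.3]
```

View pics/wrist14.png

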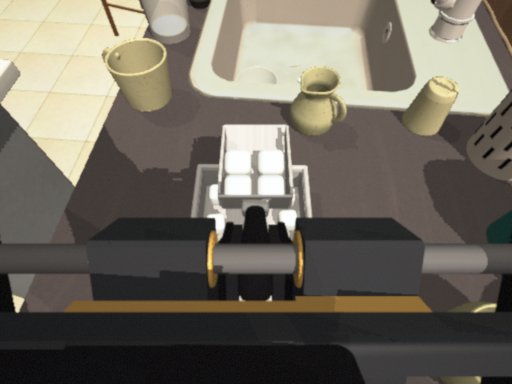

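View pics/top14.png

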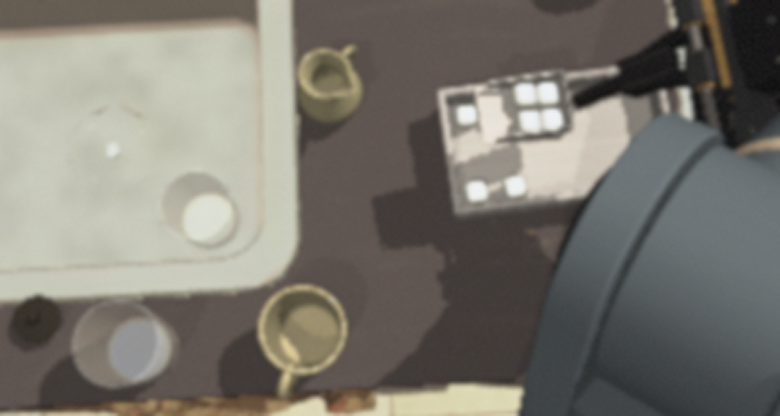

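```bash

python3 - <<'E'
from h import *
t=cap("top");s=cap("scene")
crop(t[0],"tg",110,215,170,270,10);crop(s[0],"sg",135,150,200,215,9)
E
```

```text
(no output)
```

View pics/tg.png

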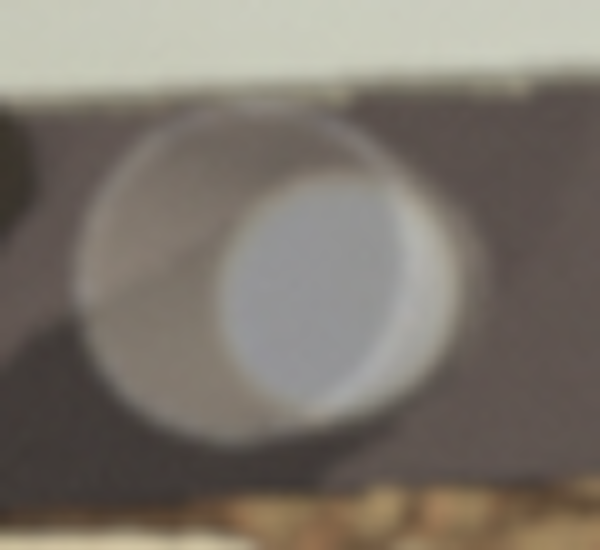

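View pics/sg.png

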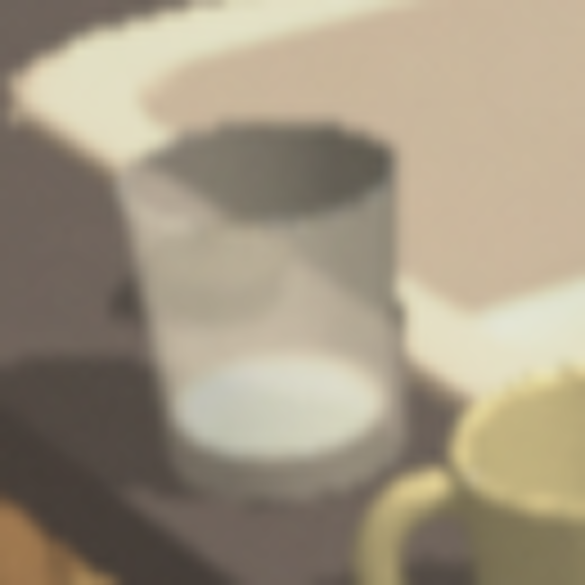

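```bash

python3 - <<'E'
from h import *
t=cap("top");s=cap("scene")
print(ray(t,(134.3,242.2),91).round(1),ray(t,(143,244.3),11).round(1),ray(s,(163.7,169.1),91).round(1),ray(s,(166.1,195.3),11).round(1),two(t,(134.3,242.2),s,(163.7,169.1)).round(1))
E
```

```text
[[402.9 256.5  91. ]] [[403.4 259.1  11. ]] [[402.8 254.7  91. ]] [[405.1 260.9  11. ]] [403.3 256.5  90.2]
```

```bash
cat >> st.py <<'E'
G=np.array([403.5,257,0])
def gl(back,z,yaw): 
    a=np.radians(yaw);return G+np.array([-back*np.cos(a),-back*np.sin(a),z])
E
python3 - <<'E'
from st import *
s=st();lipnow(s)
golip([497,90,150],100,-14,s);golip(gl(20,150,105),105,-12,s)
E
```

```text
clk 13.3333 p [ 597.1 -210.1  178.3] rv [-1.67  -1.822 -0.692] j [ 0.27  0.75  0.47  1.46 -0.82  1.68  1.02] F [-0.6  0.4 -1.6] M [-1.27 -0.04 -0.05] op 13.9
lip [585.8 -83.4 134.4] tray [ 88.3  -1.5 134.4] yaw/pitch/roll [ 95.  -15.2   0.2]
rot [0.059, -0.021, -0.064] off [0.1412, -0.0626, 0.1161]
rot [0.118, -0.056, -0.128] off [0.2556, -0.127, 0.2251]
```

>>> play_rows(rot=[[0.002,-0.001,-0.002],[0.007,-0.003,-0.007],[0.013,-0.006,-0.014],[0.02,-0.01,-0.023],[0.03,-0.015,-0.033],[0.04,-0.02,-0.044],[0.049,-0.024,-0.053],[0.056,-0.027,-0.06],[0.06,-0.029,-0.065],[0.062,-0.03,-0.067]], offset=[[0.005,-0.0025,0.0045],[0.015,-0.0075,0.0135],[0.028,-0.014,0.025],[0.046,-0.023,0.04],[0.066,-0.033,0.058],[0.087,-0.043,0.077],[0.107,-0.053,0.094],[0.122,-0.06,0.107],[0.131,-0.065,0.116],[0.135,-0.067,0.119]], hand=[1,1,1,1,1,1,1,1,1,1])

```text
clock: 14.17
position: [513.8, -35.1, 190.9]
tool_rot: [-1.591, -1.91, -0.635]
contact_force: [-0.0, -0.1, -1.4]
opening: 13.7
```

```bash

python3 - <<'E'
from st import *
s=st();lipnow(s)
golip(gl(20,150,105),105,-12,s)
w=cap("wrist","wrist15")
E
```

```text
clk 14.1667 p [513.8 -35.1 190.9] rv [-1.591 -1.91  -0.635] j [ 0.03  0.51  0.43  1.84 -0.79  1.46  1.  ] F [-0.  -0.1 -1.4] M [-1.14 -0.16  0.04] op 13.7
lip [491.1  88.7 143.3] tray [268.   77.9 143.3] yaw/pitch/roll [100.4 -13.5  -0. ]
rot [0.054, -0.027, -0.058] off [0.1254, -0.0442, 0.1048]
```

View pics/wrist15.png

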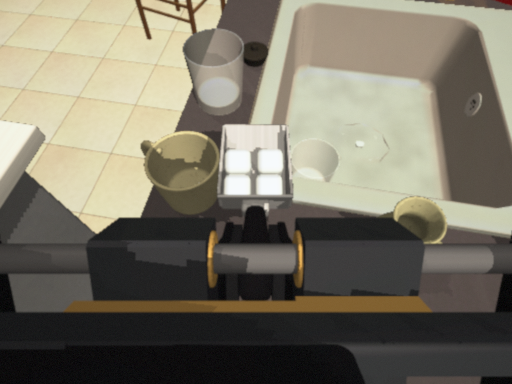

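>>> play_rows(rot=[[0.002,-0.001,-0.002],[0.006,-0.003,-0.006],[0.012,-0.006,-0.012],[0.019,-0.01,-0.02],[0.027,-0.014,-0.029],[0.036,-0.018,-0.038],[0.043,-0.021,-0.046],[0.049,-0.024,-0.052],[0.053,-0.026,-0.057],[0.054,-0.027,-0.058]], offset=[[0.004,-0.0014,0.0034],[0.014,-0.005,0.0115],[0.028,-0.0098,0.023],[0.046,-0.016,0.0385],[0.065,-0.023,0.0545],[0.083,-0.029,0.0695],[0.1,-0.035,0.0835],[0.114,-0.04,0.095],[0.122,-0.043,0.102],[0.1254,-0.044,0.105]], hand=[1,1,1,1,1,1,1,1,1,1])

```text
clock: 15.05
position: [441.9, 116.4, 200.6]
tool_rot: [-1.525, -1.983, -0.584]
contact_force: [0.4, 0.6, -1.3]
opening: 13.6
```

```bash

python3 - <<'E'
from st import *
s=st();lipnow(s)
for z,p in((135,-10),(112,-4),(99,0),(99,55)): print(z,p);golip(gl(17,z,105),105,p,s)
w=cap("wrist","wrist16");c=cap("scene","scene16")
E
```

```text
clk 15.05 p [441.9 116.4 200.6] rv [-1.525 -1.983 -0.584] j [-0.2   0.32  0.36  2.06 -0.81  1.27  0.87] F [ 0.4  0.6 -1.3] M [-1.1  -0.24 -0.02] op 13.6
lip [410.  236.8 149.4] tray [422.6 145.8 149.4] yaw/pitch/roll [104.9 -11.9  -0. ]
135 -10
rot [0.002, -0.033, -0.001] off [-0.0024, -0.0008, 0.0117]
112 -4
rot [0.001, -0.138, -0.001] off [-0.0046, -0.0008, 0.0238]
99 0
rot [0.001, -0.208, -0.001] off [-0.0042, -0.0008, 0.0309]
99 55
rot [0.001, -1.168, -0.003] off [0.1166, -0.001, 0.0601]
```

View pics/wrist16.png

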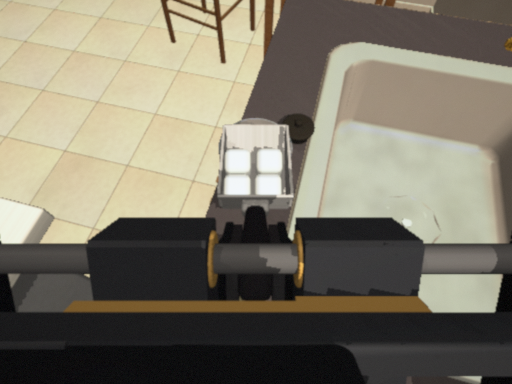

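View pics/scene16.png

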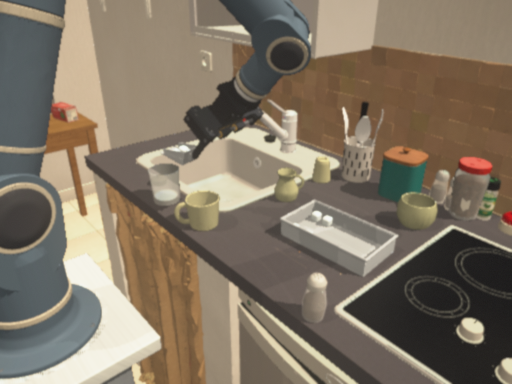

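>>> play_rows(rot=[[0,-0.02,0],[0,-0.05,0],[0,-0.085,0],[0,-0.115,0],[0,-0.138,0],[0,-0.138,0]], offset=[[-0.001,0,0.004],[-0.002,0,0.009],[-0.003,-0.0005,0.015],[-0.004,-0.001,0.02],[-0.0046,-0.001,0.0238],[-0.0046,-0.001,0.0238]], hand=[1,1,1,1,1,1])

```text
clock: 15.65
position: [438.5, 127.4, 179.4]
tool_rot: [-1.605, -2.085, -0.489]
contact_force: [-0.6, 0.7, -0.4]
opening: 13.7
```

```bash

python3 - <<'E'
from st import *
s=st();lipnow(s)
for z,p in((105,0),(101,5),(100,10),(99,20),(99,30),(99,40),(99,50),(99,58)): print(z,p);golip(gl(17,z,105),105,p,s)
c=cap("scene");crop(c[0],"scene17",110,110,260,230,5)
E
```

```text
clk 15.65 p [438.5 127.4 179.4] rv [-1.605 -2.085 -0.489] j [-0.3   0.29  0.35  2.09 -0.74  1.12  0.76] F [-0.6  0.7 -0.4] M [-0.92 -0.21  0.02] op 13.7
lip [408.8 239.7 111.5] tray [425.6 146.6 111.5] yaw/pitch/roll [104.8  -3.9  -0. ]
105 0
rot [0.002, -0.068, -0.002] off [0.0057, -0.0003, 0.0022]
101 5
rot [0.002, -0.156, -0.003] off [0.0146, -0.0003, 0.0017]
100 10
rot [0.002, -0.243, -0.003] off [0.0254, -0.0004, -0.0004]
99 20
rot [0.001, -0.417, -0.003] off [0.0481, -0.0004, -0.0024]
99 30
rot [0.001, -0.592, -0.003] off [0.0716, -0.0005, -0.0012]
99 40
rot [0.001, -0.767, -0.004] off [0.0944, -0.0005, 0.0041]
99 50
rot [0.001, -0.941, -0.004] off [0.116, -0.0006, 0.0133]
99 58
rot [0.0, -1.081, -0.004] off [0.1319, -0.0007, 0.0233]
```

View pics/scene17.png

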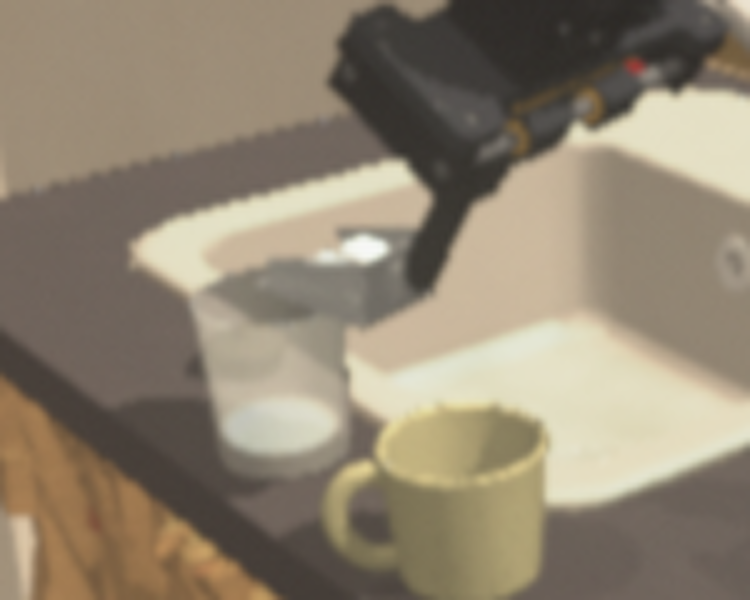

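>>> play_rows(rot=[[0,-0.068,0],[0,-0.156,0],[0,-0.243,0],[0,-0.33,0],[0,-0.417,0],[0,-0.505,0],[0,-0.592,0],[0,-0.68,0],[0,-0.767,0],[0,-0.854,0]], offset=[[0.0057,0,0.0022],[0.0146,0,0.0017],[0.0254,0,-0.0004],[0.0368,0,-0.0016],[0.0481,0,-0.0024],[0.0598,0,-0.002],[0.0716,-0.0005,-0.0012],[0.083,-0.0005,0.0012],[0.0944,-0.0005,0.0041],[0.1052,-0.0005,0.0087]], hand=[1,1,1,1,1,1,1,1,1,1])

```text
clock: 16.53
position: [415.3, 216.1, 232.3]
tool_rot: [1.786, 2.31, -0.235]
contact_force: [-0.1, -0.0, -1.5]
opening: 13.8
```

```bash

python3 - <<'E'
from st import *
s=st();lipnow(s)
for z,p in((99,50),(99,58)): print(z,p);golip(gl(17,z,105),105,p,s)
w=cap("wrist","wrist18");c=cap("scene");crop(c[0],"scene18",110,110,260,230,5)
E
```

```text
clk 16.5333 p [415.3 216.1 232.3] rv [ 1.786  2.31  -0.235] j [-0.94  0.17  0.24  1.97  0.22  1.13 -0.55] F [-0.1 -0.  -1.5] M [ 0.31  0.11 -0.03] op 13.8
lip [409.3 240.2 100.1] tray [426.1 146.1 100.1] yaw/pitch/roll [104.5  45.1  -0.2]
99 50
rot [0.0, -0.085, -0.007] off [0.0115, -0.0009, -0.0037]
99 58
rot [-0.0, -0.224, -0.008] off [0.0294, -0.001, -0.0092]
```

View pics/wrist18.png

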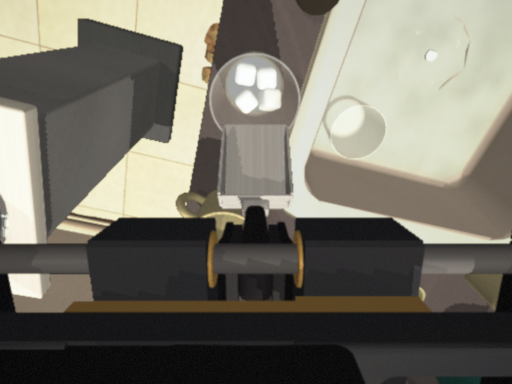

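View pics/scene18.png

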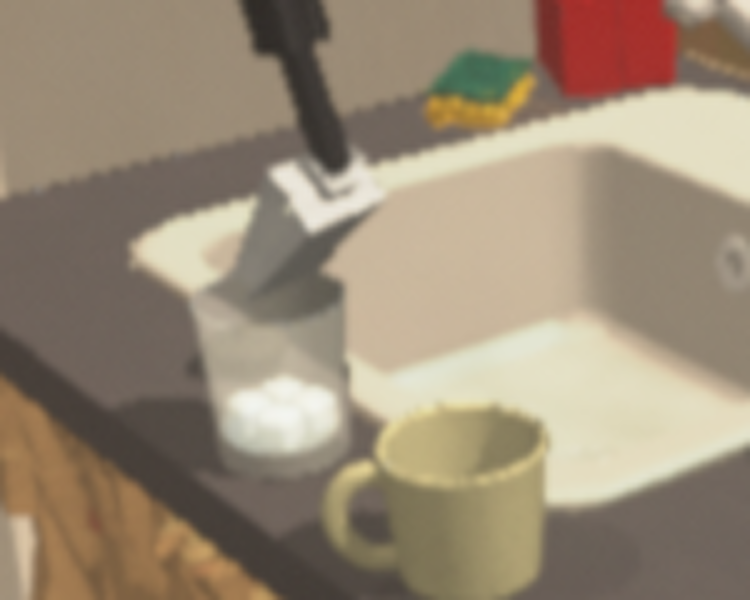

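```bash

python3 - <<'E'
from st import *
s=st()
golip(gl(20,165,105),104.5,45,s);golip([418,150,165],97,10,s)
E
```

```text
clk 16.6333 p [413.3 221.2 230.6] rv [ 1.776  2.323 -0.234] j [-0.95  0.17  0.24  1.97  0.22  1.13 -0.55] F [ 0.3 -0.2 -1.9] M [ 0.37  0.2  -0.03] op 13.7
rot [0.003, -0.001, 0.012] off [-0.025, -0.0004, -0.0623]
rot [-0.007, 0.609, 0.146] off [-0.167, -0.0279, 0.0155]
```

>>> play_rows(rot=[[0,0,0],[0,0,0],[0,0,0],[0,0.1,0.02],[0,0.2,0.05],[0,0.3,0.07],[0,0.4,0.1],[0,0.5,0.12],[0,0.609,0.146],[0,0.609,0.146]], offset=[[-0.006,0,-0.015],[-0.014,0,-0.035],[-0.025,0,-0.062],[-0.04,-0.004,-0.062],[-0.06,-0.008,-0.055],[-0.085,-0.013,-0.04],[-0.11,-0.018,-0.025],[-0.14,-0.023,-0.005],[-0.167,-0.028,0.0155],[-0.167,-0.028,0.0155]], hand=[1,1,1,1,1,1,1,1,1,1])

```text
clock: 17.47
position: [429.7, 40.4, 258.3]
tool_rot: [-1.923, -2.119, -0.333]
contact_force: [0.6, -0.5, -1.1]
opening: 14.1
```

```bash

python3 - <<'E'
from st import *
s=st();lipnow(s);golip([424.9,-9.5,110],87.3,0,s)
w=cap("wrist","wrist19")
E
```

```text
clk 17.4667 p [429.7  40.4 258.3] rv [-1.923 -2.119 -0.333] j [-0.53  0.06  0.62  2.05 -0.42  1.15  0.38] F [ 0.6 -0.5 -1.1] M [-0.64  0.02  0.  ] op 14.1
lip [419.7 136.3 164.5] tray [321.7 144.8 164.5] yaw/pitch/roll [95.7  9.9  0.4]
rot [-0.067, 0.174, 0.13] off [-0.1745, -0.0253, 0.0139]
```

View pics/wrist19.png

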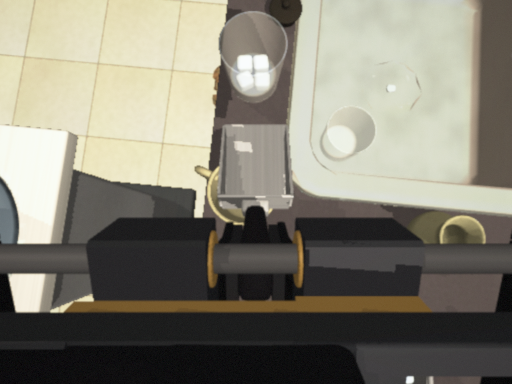

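>>> play_rows(rot=[[0,0.02,0.01],[-0.01,0.05,0.03],[-0.02,0.08,0.05],[-0.04,0.11,0.08],[-0.05,0.14,0.1],[-0.067,0.174,0.13],[-0.067,0.174,0.13],[-0.067,0.174,0.13]], offset=[[-0.02,-0.003,0.002],[-0.05,-0.007,0.004],[-0.085,-0.012,0.007],[-0.12,-0.017,0.01],[-0.15,-0.022,0.012],[-0.168,-0.025,0.014],[-0.1745,-0.025,0.014],[-0.1745,-0.025,0.014]], hand=[1,1,1,1,1,1,1,1])

```text
clock: 18.18
position: [422.5, -114.3, 186.4]
tool_rot: [-1.967, -1.897, -0.523]
contact_force: [1.5, -0.0, -0.4]
opening: 13.7
```

```bash

python3 - <<'E'
from st import *
s=st();lipnow(s);golip([424.9,-9.5,30],87.3,0,s);golip([424.9,-9.5,4],87.3,0,s)
w=cap("wrist","wrist20");c=cap("scene");crop(c[0],"scene20",190,120,340,280,4)
E
```

```text
clk 18.1833 p [ 422.5 -114.3  186.4] rv [-1.967 -1.897 -0.523] j [-0.12  0.33  0.76  2.06 -0.68  1.26  0.96] F [ 1.5 -0.  -0.4] M [-0.79  0.02 -0.02] op 13.7
lip [426.4  -3.3 110.4] tray [182.  150.3 110.4] yaw/pitch/roll [88.   0.1  0.1]
rot [-0.006, 0.002, 0.009] off [-0.0457, -0.0026, 0.0668]
rot [-0.006, 0.002, 0.009] off [-0.0586, -0.0026, 0.0894]
```

View pics/scene20.png

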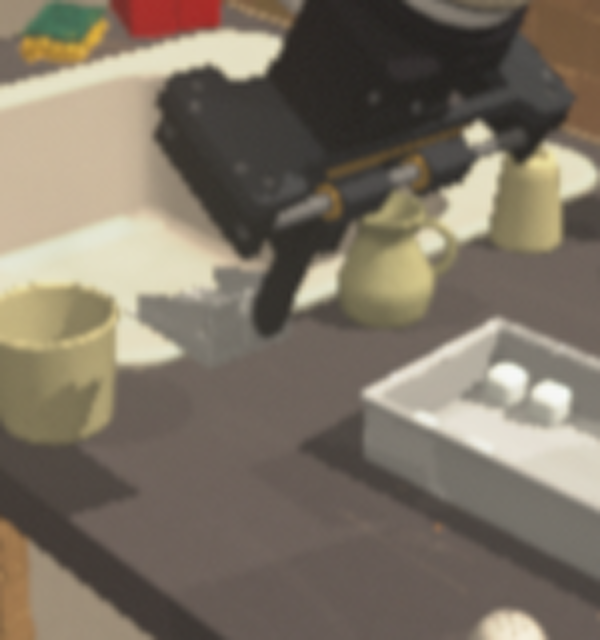

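>>> play_rows(rot=[[0,0,0.003],[-0.003,0,0.006],[-0.006,0.002,0.009],[-0.006,0.002,0.009],[-0.006,0.002,0.009],[-0.006,0.002,0.009],[-0.006,0.002,0.009],[-0.006,0.002,0.009]], offset=[[-0.008,-0.001,0.012],[-0.019,-0.002,0.028],[-0.032,-0.0026,0.047],[-0.0457,-0.0026,0.067],[-0.053,-0.0026,0.079],[-0.056,-0.0026,0.085],[-0.0585,-0.0026,0.0893],[-0.0585,-0.0026,0.0893]], hand=[1,1,1,1,1,1,1,1])

```text
clock: 18.95
position: [420.4, -117.2, 80.7]
tool_rot: [-1.97, -1.893, -0.53]
contact_force: [-0.4, 0.1, -1.0]
opening: 13.9
```

```bash

python3 - <<'E'
from st import *
s=st();lipnow(s);golip([424.9,-9.5,0],87.3,0,s)
w=cap("wrist","wrist21")
E
```

```text
clk 18.95 p [ 420.4 -117.2   80.7] rv [-1.97  -1.893 -0.53 ] j [-0.02  0.52  0.68  2.14 -0.85  1.12  1.19] F [-0.4  0.1 -1. ] M [-0.8   0.12  0.  ] op 13.9
lip [425.   -5.9   5.1] tray [179.5 152.    5.1] yaw/pitch/roll [87.7 -0.1 -0.1]
rot [-0.002, -0.002, 0.007] off [-0.0054, -0.0006, 0.0025]
```

View pics/wrist21.png

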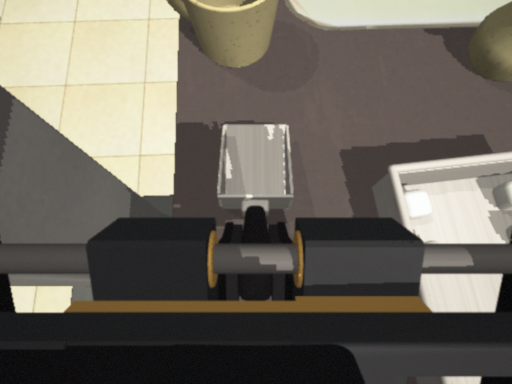

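>>> play_rows(rot=[[0,0,0],[0,0,0],[0,0,0]], offset=[[-0.001,0,0.0015],[-0.0018,0,0.003],[-0.002,0,0.0034]], hand=[1,1,1])

```text
clock: 19.25
position: [420.2, -118.5, 76.9]
tool_rot: [-1.973, -1.892, -0.531]
contact_force: [1.3, -0.3, -0.3]
opening: 13.9
```

>>> play_rows(rot=[[0,0,0],[0,0,0]], offset=[[-0.0004,0,0.0007],[-0.0004,0,0.0007]], hand=[1,1])

```text
clock: 19.42
position: [420.0, -118.5, 75.8]
tool_rot: [-1.973, -1.891, -0.53]
contact_force: [-0.2, 0.7, -0.4]
opening: 13.7
```

```bash

python3 - <<'E'
from st import *
s=st();lipnow(s)
E
```

```text
clk 19.4167 p [ 420.  -118.5   75.8] rv [-1.973 -1.891 -0.53 ] j [-0.02  0.53  0.67  2.14 -0.86  1.11  1.2 ] F [-0.2  0.7 -0.4] M [-0.79  0.08  0.03] op 13.7
lip [ 4.248e+02 -7.200e+00  2.000e-01] tray [178.2 152.2   0.2] yaw/pitch/roll [87.6 -0.1 -0.1]
```

Near contact; a little further.

>>> play_rows(rot=[[0,0,0],[0,0,0]], offset=[[-0.0003,0,0.0005],[-0.0003,0,0.0005]], hand=[1,1])

```text
clock: 19.58
position: [420.0, -118.6, 75.6]
tool_rot: [-1.972, -1.89, -0.531]
contact_force: [-1.5, -1.4, 3.1]
opening: 14.1
```

>>> play_rows(rot=[[0,0,0],[0,0,0]], offset=[[-0.0003,0,0.0005],[-0.0003,0,0.0005]], hand=[1,1])

```text
clock: 19.75
position: [420.0, -118.7, 75.6]
tool_rot: [-1.972, -1.89, -0.532]
contact_force: [-2.3, -1.7, 8.0]
opening: 13.8
```

```bash

python3 - <<'E'
from st import *
s=st();lipnow(s)
E
```

```text
clk 19.75 p [ 420.  -118.7   75.6] rv [-1.972 -1.89  -0.532] j [-0.02  0.53  0.67  2.14 -0.86  1.12  1.2 ] F [-2.3 -1.7  8. ] M [0.08 0.56 0.25] op 13.8
lip [ 4.249e+02 -7.400e+00  1.000e-01] tray [1.780e+02 1.521e+02 1.000e-01] yaw/pitch/roll [87.5 -0.1 -0.1]
```

>>> play_rows(rot=[[0,0,0],[0,0,0],[0,0,0],[0,0,0],[0,0,0],[0,0,0],[0,0,0],[0,0,0],[0,0,0],[0,0,0]], offset=[[0.0003,0,-0.0004],[0.0003,0,-0.0004],[0.0003,0,-0.0004],[0.0003,0,-0.0004],[0.0003,0,-0.0004],[0.0003,0,-0.0004],[0.0003,0,-0.0004],[0.0003,0,-0.0004],[0.0003,0,-0.0004],[0.0003,0,-0.0004]], hand=[1,1,0.8,0.75,0.7,0.6,0.5,0.4,0.35,0.35])

```text
clock: 20.58
position: [419.9, -118.4, 75.0]
tool_rot: [-1.972, -1.891, -0.53]
contact_force: [-0.5, 0.2, 0.2]
opening: 50.7
```

```bash

python3 - <<'E'
from st import *
s=st();w=cap("wrist","wrist22")
E
```

```text
clk 20.5833 p [ 419.9 -118.4   75. ] rv [-1.972 -1.891 -0.53 ] j [-0.02  0.53  0.67  2.14 -0.86  1.11  1.2 ] F [-0.5  0.2  0.2] M [-0.66  0.11  0.02] op 50.7
```

View pics/wrist22.png

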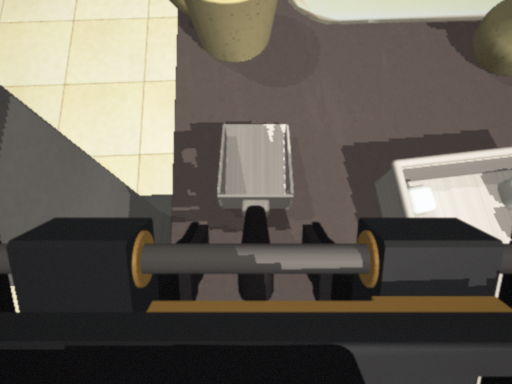

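Scoop stands on its bottom, fingers clear on both sides of the handle. Retreat along the tool axis.

>>> play_rows(rot=[[0,0,0],[0,0,0],[0,0,0],[0,0,0],[0,0,0],[0,0,0],[0,0,0],[0,0,0],[0,0,0]], offset=[[0,0,-0.01],[0,0,-0.025],[0,0,-0.045],[0,0,-0.07],[0,0,-0.1],[0,0,-0.13],[0,0,-0.15],[0,0,-0.15],[0,0,-0.15]], hand=[0.35,0.35,0.35,0.35,0.35,0.35,0.35,0.35,0.35])

```text
clock: 21.38
position: [416.6, -194.2, 205.9]
tool_rot: [-1.975, -1.892, -0.531]
contact_force: [0.1, 0.7, -0.5]
opening: 56.5
```

```bash

python3 - <<'E'
from st import *
s=st();w=cap("wrist","wrist23");cap("scene","scene23");t=cap("top");crop(t[0],"top23",90,110,390,270,2.6)
E
```

```text
clk 21.3833 p [ 416.6 -194.2  205.9] rv [-1.975 -1.892 -0.531] j [ 0.01  0.38  0.79  1.96 -0.65  1.38  1.06] F [ 0.1  0.7 -0.5] M [-0.62  0.09 -0.03] op 56.5
```

View pics/wrist23.png

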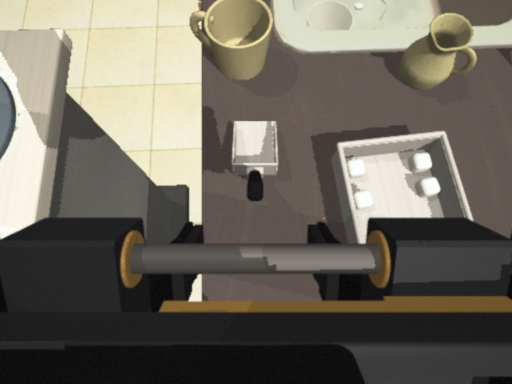

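View pics/scene23.png

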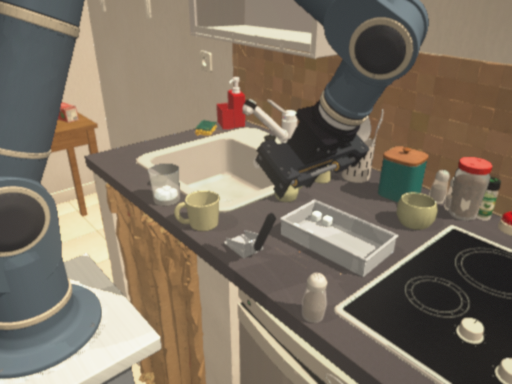

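View pics/top23.png

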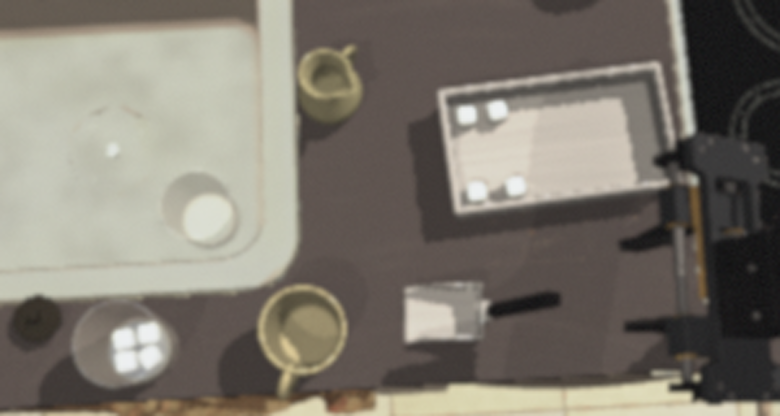

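Four cubes are in the glass (unmoved, at about (135,345) in the top crop) and four are in the tray. The scoop is empty and standing at (445,312), and nothing else has moved.

```bash
python3 -c "
from cell import robot
print(robot.hand_in())"
```

```text
the job is handed in; nothing more can be done
None
```

The job is done and handed in at about 21 s. Four ice cubes went from the tray into the glass in one scoop. I then stood the scoop on its flat bottom where it had been, let go, and backed the gripper well clear.

**Last checks:** the final top, scene and wrist pictures show:
- Four cubes are in the glass and the other four are in the tray. None is spilled or left in the scoop.
- The scoop stands upright, and the glass and the other things look unmoved.

**Forces:** the highest reading I took was about 9 N, when the scoop was pressed lightly on the worktop just before release. In the tray it was about 5 N. The fingers held only the handle throughout, well away from the ice.

**Disagreements:** the wrist and top cameras differed by about 3–5 mm in y, so I averaged them and set the heights by touch. The scoop ended about 2 mm from its starting place. No check failed.

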